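# Run sample tubes through the lamp tunnel

## Task

Lay every sample tube that is on the table flat into the slots of the steel tray, one tube to a slot, then slide the tray to the left along its track until it is centred under the white lamp hood (its two grips sticking out equally on either side), and set the pointer of the dial on the control box to the small raised steel marker beside its scale. Only with both done, press the plunger on top of the hood right down to its stop and let it rise; then slide the tray with the tubes on to the left until it and its grips are fully clear of the hood. Finally move all the tubes from the tray into the shallow white dish, lying flat on its floor, and turn the dial back anticlockwise to its off stop, leaving the tray where it is and the other things on the table alone.

Things in the scene. Friction and masses are not known exactly. Their poses are not given: they have to be found in the camera images.
- unit: lamp unit, fixed: aluminium track 680 mm long (y) and 152 mm wide (x), floor 8 mm above the table, side rails 130 mm apart and 18 mm high over the table, equally high end stops with inner faces at y = +-332 mm. Origin on the table in the middle of the track, under the hood's centre; z up, +y along the track to the robot's left (exit side), -y the loading side, where the tray starts
- hood (a point): centre of the underside of the white hood that bridges the track, 48 mm above the table (40 mm over the track floor). Hood 100 mm long along the unit's y, 184 mm along x, legs outside the rails, roof 100 mm above the table. The tray is centred when its origin is below this point; black lines on the track at y = +-118 mm then meet the ends of its tongues
- tray: loose steel tray between the rails (3 mm play each side), 0.3 to 0.6 kg: 124 mm wide (x, across the track), 146 mm long (y, along it), floor 5 mm thick, side walls 4 mm thick and 30 mm high over its underside. At each end a tongue reaches y = +-118 mm and bears a grip fin. Origin at the centre of the underside, z up, axes as the unit's. Slides with friction; 36 mm high over all, it passes under the hood
- slot_mid (a point): centre of the floor of the tray's middle slot. Four cross walls (5 mm thick) form three slots 116 mm long (tray x) and 42 mm wide (y), centred at y = -47, 0, +47 mm. Cross walls are 30 mm high over the underside, but only 10 mm in a notch 76 mm wide in the middle (|x| < 38 mm), where fingers fit. A tube lies along x, its axis 13 mm and its top 26 mm above this floor
- fin_rear (a point): top centre of the black upright grip fin at the tray's -y end (y = -105 mm), 36 mm above the tray's underside (44 mm above the table): fin 14 mm thick along the tray's x, 24 mm long along y, standing 31 mm above its 5 mm thick tongue
- fin_front (a point): the same for the like fin at the tray's +y end (y = +105 mm); it comes out on the left of the hood when the tray is centred
- tube1_mid (a point): sample tube lying on its side: see tube1; this point is the middle of its length on its axis, 13 mm above what it lies on
- tube2_mid (a point): sample tube lying on its side: see tube1; this point is the middle of its length on its axis, 13 mm above what it lies on
- tube3_mid (a point): sample tube lying on its side: see tube1; this point is the middle of its length on its axis, 13 mm above what it lies on
- tube1: sample tube lying on its side, 50 g, 100 mm long along its x: round clear body 20 mm in diameter from x = -38 to +24 mm, six-sided red cap at +x (26 mm long) and white foot at -x (12 mm long), both 26 mm across flats. Pinch the round body. Origin 13 mm off the axis at mid-length. It may come to lie on any flat: use the _mid point. 2 or 3 of the tubes are present, the rest None
- tube2: as tube1
- tube3: as tube1
- plunger (a joint): travel of the hood's start plunger, m: 0 = up, 0.014 = down on its stop. Spring: about 2 N at the start of the stroke, 6 N at the stop; it rises by itself
- plunger_top (a point): centre of the top of the plunger's round black head (44 mm in diameter), on the hood's roof at the hood's centre; 143 mm above the table when up; pressed straight down
- box: grey control box fixed to the table, 130 x 130 x 40 mm, the dial in the middle of its top. Origin at the centre of its underside, z up; stands on the far side of the track
- dial (a joint): angle of the dial, rad, growing clockwise seen from above: 0 = off stop (fully anticlockwise), 4.7 = upper stop; friction holds it where it is left (0.04 N m). The pointer lies in the box's frame at the angle 3 pi/4 - value (counter-clockwise from the box's x axis)
- dial_centre (a point): on the dial's axis, 65 mm above the table, half way up the grip bar of the dial: a black bar 60 mm long along the pointer, 14 mm thick, from 48 mm to 82 mm above the table, on a round skirt 68 mm in diameter. The white line on the bar points to the setting
- dial_tip (a point): point 50 mm from the dial's axis in the direction of the pointer, 44 mm above the table
- marker (a joint): angle of the steel marker round the dial's scale, rad, with the same zero and sense as dial: the dial is on the marker when both read the same. It is stiff and stays put: do not move it. It reaches from 42 to 62 mm from the axis and 6 mm above the box top
- marker_tip (a point): point 50 mm from the dial's axis in the direction of the marker, 44 mm above the table; coincides with dial_tip when the dial is set
- dish: shallow white plastic dish fixed to the table beyond the left end of the track, 158 x 158 mm outside, 150 x 150 mm inside, floor 4 mm thick, walls 22 mm high. Origin at the centre of its underside, z up, axes along its sides. A tube lying in it has its axis 17 mm above the table; three fit side by side
- jar: bystander: amber jar, 40 mm in diameter, 55 mm high, standing in the row of tubes; leave it. Origin at the centre of its underside
- tape: bystander: roll of paper tape lying flat, 90 mm in diameter, 25 mm high, beyond the control box on the left; leave it. Origin at the centre of its underside

How it is judged:
By the outcome, as a careful person would: the job done as asked, in the order asked, and still so for the second after the job is handed in, with the robot touching nothing.
Of tube1, tube2, tube3 only 2 to 3 are there at a start; the rules pass over those that are not, and their reading is None.
At some moment in a run one of tube1, tube2, tube3 may be knocked a few centimetres aside while the robot is not near it.
Once in a run the grip may slacken for a moment while it holds something.
It also fails if it takes over 210 s, if anything falls off the work surface, if the arm or the gripper's body presses on something with over 40 N, if the wrist force passes 120 N, or if a joint passes its speed limit or range.

## Robot

A 6-joint arm with a two-finger parallel gripper is mounted at the origin on the work surface. World frame = base frame: x ahead of the robot, y to its left, z up, the work surface at z = 0. Lengths are in mm, angles in rad, forces in N, time in s.
With the tool pointing down it reaches from about 350 to 875 mm from the base axis. Payload 4.2 kg.
Tool frame: the origin (TCP) lies midway between the tips of the shut fingers; the grasp point (between the pads) lies 19 mm behind it (arm.tcp_to_grasp is the distance from the TCP to the grasp point, in mm); z points along the fingers, y is the line along which they close (so a half turn about z gives the same grasp; the last joint's range is limited). The gripper opens to 85 mm and grips with 20 to 120 N. Pads are 22 mm wide; open, the fingers measure 114 mm over their backs; the gripper's body (76 mm by 85 mm) begins 54 mm behind the grasp point. The pads swing forward as they close: fully open they stand 13 mm farther back than shut.
Start: joints at [1.472, 0.385, 0.008, 0, -1.194, -0.259], TCP at [218.851, 585.409, 202.912] pointing down, gripper open.
Joint ranges: [-3.14, 3.14], [-1.21, 2.06], [-1.07, 1.41], [-3.16, 2.05], [-2.99, -0.16], [-3.1, 3.1]. Speed limits (rad/s): [2.79, 2.79, 3.14, 3.14, 3.14, 3.14].

## Interface

Orientations are given as a unit quaternion [x, y, z, w].
In Python, from bench import arm gives the robot as it stands.
- The arm moves only by the tool arm_command, never from a script. Its argument "rows" is a list of rows, each a list of 2 entries, a list of its own where there are three numbers: the shift along the tool's x, y, z as a fraction of full scale, then the turn, a rotation vector about the tool's x, y, z as a fraction of full scale. In form: [[[x, y, z], [wx, wy, wz]], ...]. A call has 1 to 5 rows; each row is the pose to reach, as a shift and turn from the pose commanded when the call began, along the tool's axes at that moment, turning the shorter way round; what a row does not reach only later rows make up. Full scale, the value 1, is 0.25 m for a shift and 180 degrees for a turn. A row lasts 1/10 s, in which the tool goes at most 50 mm and 8.59 degrees, less where a joint would pass 70% of its speed; a pose out of reach is approached as far as the arm can. A call with a number of a shift or a turn outside -1 to 1 is refused whole. A call with a gripper value outside its range is refused whole. "grip" is the opening, from 0 (shut) to 1 (fully open), set as the call begins (left out, the last holds). The fingers move at their own pace and stop on an object; the grip force is fixed at half the most. Time passes only in rows, so rows that repeat a pose let the fingers close. It gives the time, the measured TCP pose, the force, the opening and the grip force at its end, in the units of the state.
- arm.read_state(): the state, without advancing time (a new reading comes with each control period).
- arm.get_image(name): name is "scene" or "top" or "wrist"; returns (picture, depth): 420x560x3 uint8, blue, green, red; 420x560 float32, mm along the optical axis (not along the pixel's ray), 0 where there is no reading.
- arm.camera_info(name): a dict with "fx", "fy", "cx", "cy" (pixels), "extrinsics" (4x4, takes a point from camera to world coordinates). Camera axes: x right, y down, z forward; pixel columns grow to the right and rows downward; lengths in mm; the calibration is good to about 2 mm. The wrist camera is an equidistant fisheye: a pixel r from the principal point sees the ray r / f radians off the axis. A picture is of the moment at which its call begins: read the wrist's pose just before it. camera_info takes no time and is no camera call; for the wrist camera it gives the pose at the moment of the call.
- arm.job_done(): hands the job in; it is judged then, once.
Trained networks look in the newest picture that a camera, given by its name, has taken for a name from the list of things; names that differ only in an ending like _2 or _b are one class to them, and where a whole thing is asked for, a point or a joint stands for the part that bears it (a point fixed in the world has none). Each returns a list of dicts, best first, with "score" (0 to 1); they miss things now and then, are a little off and sometimes report something else, mostly with a low value. They report only what shows in the picture. A call takes as long as a camera call.
- arm.spot_in(camera, query): "position" ([column, row] in pixels, amid what is visible of it).
The state is a dict: "clock": time; "joints": joint angles; "joint_vel": joint speeds; "joint_efforts": joint torques, N m; "position": TCP position; "ee_rot": TCP orientation; "contact_force": force on the tool from outside, world axes, zero at the start; "wrist_torque": the same for the moment, N m; "gripper_width": finger opening in mm; "grasp_force": force on a finger pad.
Only numpy, scipy, OpenCV 4.12 (cv2) and the standard library are available. Lean on these libraries where they do the work, as an engineer would, in place of code of your own. Each camera call takes 0.05 s, during which the arm holds its last target. There are 200 camera calls.

## Working session

There is one attempt and no reset: what is moved stays moved. The work goes in short steps, Python scripts to look and compute and a tool call to move; the robot and the scene stay as the last step left them, time stands still between calls to the robot, and variables do not carry over. Pictures are saved under pics/ and viewed, at most 14 in all, crops included, and the job is handed in when it is done.

Besides the shell and the picture viewer there is one more tool, called after "Request:" as a command line: name --argument value ..., lists and objects as JSON in quotes. arm_command: Moves the arm, as the interface text tells. Shift numbers are shares of 0.25 m and turn numbers shares of 180 degrees, none past 1 either way. Its arguments: {"type":"object","properties":{"rows":{"type":"array","items":{"type":"array"}},"grip":{"type":"number"}},"required":["rows"]}

```bash
ls; mkdir -p pics; cat > h.py <<'E'
import numpy as np, cv2
from scipy.spatial.transform import Rotation as R
from bench import arm
def grab(n,save=None):
    info=arm.camera_info(n); p,d=arm.get_image(n)
    if save: cv2.imwrite('pics/'+save+'.png',p)
    return info,p,d
def px2w(info,u,v,z=None,d=None):
    # pinhole cameras; intersect with plane z or use depth
    r=np.array([(u-info['cx'])/info['fx'],(v-info['cy'])/info['fy'],1.]); E=np.array(info['extrinsics'])
    if d is None:
        w=E[:3,:3]@r; d=(z-E[2,3])/w[2]
    return E[:3,:3]@(r*d)+E[:3,3]
def w2px(info,P):
    E=np.array(info['extrinsics']); c=E[:3,:3].T@(np.asarray(P)-E[:3,3])
    return c[0]/c[2]*info['fx']+info['cx'],c[1]/c[2]*info['fy']+info['cy']
E
python3 - <<'E'
from h import *
s=arm.read_state(); print(s)
for n in('top','scene'):
    i,p,d=grab(n,n+'0'); print(n,i)
    np.savez(n+'0.npz',p=p,d=d)
    if n=='top':
      for q in ['unit','tray','hood','fin_rear','fin_front','tube1','tube1_mid','plunger_top','dial_centre','dial_tip','marker_tip','dish','jar','tape','box']:
        for r in arm.spot_in('top',q)[:4]:
            if r['score']<.2: continue
            u,v=r['position']; 
            dd=d[int(v),int(u)]; print(q,round(r['score'],2),np.round(r['position'],1),np.round(px2w(i,u,v,d=dd),1))
E
```

```text
pics
{'clock': 0.0, 'joints': array([ 1.47163271e+00,  3.85557380e-01,  6.61669271e-03, -5.18388272e-04,
       -1.19400762e+00, -2.58624064e-01]), 'joint_vel': array([ 1.60881619e-03,  1.53818040e-03,  2.56264731e-04, -1.10184739e-03,
        8.35100770e-05, -2.14408170e-03]), 'joint_efforts': array([ 6.51001628e-04, -3.92293239e+01,  1.88396037e+01,  4.18616027e+00,
       -4.64558165e-03,  1.78390712e-05]), 'position': array([218.61454025, 584.81893847, 201.81471239]), 'ee_rot': array([ 9.84023507e-01, -1.78035169e-01, -1.54445707e-04,  1.09176031e-03]), 'contact_force': array([ 0.54681809, -0.47084561, -0.2431825 ]), 'wrist_torque': array([ 0.01251996,  0.03038078, -0.00757293]), 'grasp_force': 0.0, 'gripper_width': 85.3986038807647}
top {'fx': 472.1389040296081, 'fy': 472.1389040296081, 'cx': 277.93511735961687, 'cy': 212.52078134274095, 'extrinsics': array([[ 2.32053963e-02, -9.93121023e-01,  1.14769961e-01,
         4.07535321e+02],
       [-9.99727351e-01, -2.27539313e-02,  5.24232835e-03,
         4.36071222e+01],
       [-2.59479869e-03, -1.14860319e-01, -9.93378263e-01,
  
[... 788 characters left out ...]
  85.3]
dial_tip 0.63 [150.7 222.6] [537.5 451.6   3. ]
dish 0.94 [152.4 222.8] [536.9 446.    3.8]
jar 0.44 [361.2 197.1] [ 625.6 -201.9   57. ]
box 0.68 [235.2 192.5] [631.6 183.6  53.3]
box 0.27 [372.3 263.8] [ 424.4 -244.6   11.9]
scene {'fx': 428.06104236064306, 'fy': 428.06104236064306, 'cx': 287.4022407770512, 'cy': 214.74205623657852, 'extrinsics': array([[ 2.96232921e-01,  7.50059938e-01, -5.91317298e-01,
         1.23294697e+03],
       [ 9.55104677e-01, -2.29652931e-01,  1.87175287e-01,
        -1.83120825e+02],
       [ 4.59493302e-03, -6.20217398e-01, -7.84416513e-01,
         9.76414736e+02],
       [ 0.00000000e+00,  0.00000000e+00,  0.00000000e+00,
         1.00000000e+00]])}
```

```bash
python3 - <<'E'
import cv2
p=cv2.imread('pics/top0.png'); print(p.shape)
c=p[150:330,100:460]; cv2.imwrite('pics/top0c.png',cv2.resize(c,(800,400),interpolation=cv2.INTER_CUBIC))
E
```

```text
(420, 560, 3)
```

View pics/top0c.png

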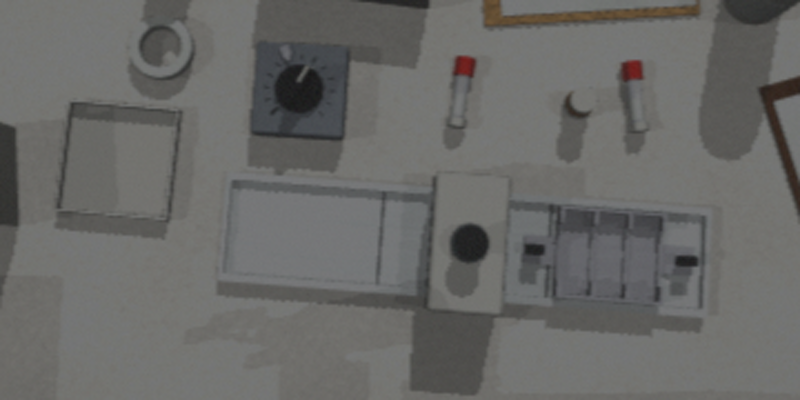

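View pics/scene0.png

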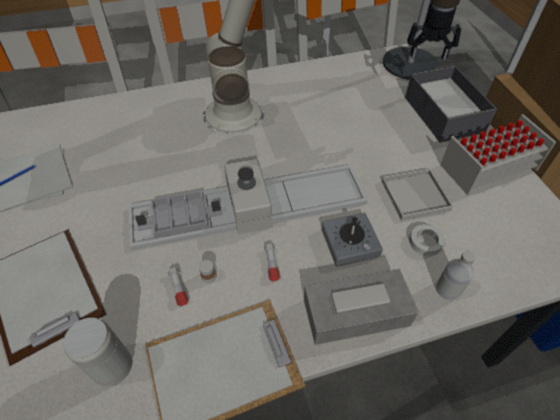

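The top view shows two tubes lying with their red caps away from the robot, at about px (307,191) and (386,193), and the jar between them at (360,197). The tray is right of the hood, with its fins at (341,262) and (409,267). The plunger is at (311,259), the dial at (234,189), the marker near (228,172) and the dish at (153,222). The rack of tubes is background.

```bash
cat >> h.py <<'E'
def blobs(mask,lo=8,hi=100000):
    n,l,st,c=cv2.connectedComponentsWithStats(mask.astype(np.uint8)); out=[]
    for k in range(1,n):
        if lo<=st[k,4]<=hi:
            ys,xs=np.nonzero(l==k); out.append((st[k,4],c[k],np.c_[xs,ys]))
    return out
def axis(P):
    P=np.asarray(P)[:,:2]; m=P.mean(0); w,v=np.linalg.eigh(np.cov((P-m).T)); return m,v[:,1],np.sqrt(w)
def wrist_px2w(info,u,v,z):
    a=np.array([u-info['cx'],v-info['cy']]); r=np.hypot(*a); th=r/info['fx']; s=np.sin(th)/max(r,1e-9)
    ray=np.array([a[0]*s,a[1]*s,np.cos(th)]); E=np.array(info['extrinsics']); w=E[:3,:3]@ray
    return E[:3,3]+w*(z-E[2,3])/w[2]
def wrist_w2px(info,P):
    E=np.array(info['extrinsics']); c=E[:3,:3].T@(np.asarray(P,float)-E[:3,3]); q=np.hypot(c[0],c[1]); th=np.arctan2(q,c[2])
    return info['cx']+info['fx']*th*c[0]/q, info['cy']+info['fx']*th*c[1]/q
def plan(x,y,z,yaw=None,st=None):
    """print tool-frame shift (fractions of .25m) and turn (fractions of 180deg) to a tool-down pose; yaw deg = dir of tool x"""
    st=st or arm.read_state(); M=R.from_quat(st['ee_rot']).as_matrix(); p=st['position']
    s=M.T@(np.array([x,y,z])-p)/250
    t=np.zeros(3)
    if yaw is not None:
        c,n=np.cos(np.radians(yaw)),np.sin(np.radians(yaw)); T=np.array([[c,n,0],[n,-c,0],[0,0,-1.]])
        t=R.from_matrix(M.T@T).as_rotvec()/np.pi
    print('from',np.round(p,1),'yaw',round(np.degrees(np.arctan2(M[1,0],M[0,0])),1),'shift',np.round(s,3),'turn',np.round(t,3))
E
python3 - <<'E'
from h import *
i=arm.camera_info('top'); f=np.load('top0.npz'); p=f['p'];d=f['d']
hsv=cv2.cvtColor(p,cv2.COLOR_BGR2HSV); g=p.max(2)
m=np.zeros(g.shape,bool); m[160:310,120:430]=1
print('red'); 
for a,c,_ in blobs(m&(hsv[...,1]>150)&((hsv[...,0]<10)|(hsv[...,0]>170))&(hsv[...,2]>60)): print(a,c.round(1),px2w(i,*c,z=20).round(1))
print('dark')
for a,c,P in blobs(m&(g<38)): print(a,c.round(1),'z44',px2w(i,*c,z=44).round(1),'z143',px2w(i,*c,z=143).round(1), 'depthz',px2w(i,*c,d=d[int(c[1]),int(c[0])]).round(1))
# height map for tubes, box, dish
vv,uu=np.mgrid[0:420,0:560]; E=np.array(i['extrinsics'])
X=np.stack([(uu-i['cx'])/i['fx']*d,(vv-i['cy'])/i['fy']*d,d],-1)@E[:3,:3].T+E[:3,3]
H=X[...,2]
for n,b,lo in(('tubes',(170,215,295,400),10),('box',(160,215,205,260),35),('dish',(185,260,120,190),14),('unit',(225,300,195,425),10)):
    w=np.zeros_like(m); w[b[0]:b[1],b[2]:b[3]]=1
    for a,c,P in blobs(w&(H>lo)&(d>0),25):
        W=X[P[:,1],P[:,0]]; mm,ax,sd=axis(W); r=cv2.minAreaRect(W[:,:2].astype(np.float32))
        print(n,a,'mean',W.mean(0).round(1),'axis deg',np.degrees(np.arctan2(ax[1],ax[0])).round(1),'sd',sd.round(1),'zmax',W[:,2].max().round(1),'rect',np.round(r[0],1),np.round(r[1],1),round(r[2],1))
E
```

```text
red
47 [308.6 179. ] [684.9 -42.6  20. ]
39 [384.7 180.9] [ 684.3 -281.9   20. ]
dark
303 [234.1 190.2] z44 [640.  188.3  44. ] z143 [624.1 178.3 143. ] depthz [635.5 185.5  71.9]
135 [311.3 259.3] z44 [433.4 -53.4  44. ] z143 [431.6 -46.7 143. ] depthz [431.7 -47.  137.8]
19 [340.2 262. ] z44 [ 427.2 -140.9   44. ] z143 [ 425.9 -128.3  143. ] depthz [ 427.2 -141.1   42.6]
20 [408.  267.2] z44 [ 416.5 -346.5   44. ] z143 [ 415.9 -319.7  143. ] depthz [ 416.5 -347.3   41. ]
tubes 249 mean [648.2 -36.9  22.2] axis deg 172.7 sd [ 7.3 31.6] zmax 34.4 rect [647.4 -37. ] [ 29.3 101.8] 82.7
tubes 247 mean [ 647.1 -282.    21.9] axis deg -173.7 sd [ 7.1 31.4] zmax 34.1 rect [ 646.2 -283.6] [100.5  29.6] 5.2
tubes 160 mean [ 631.9 -200.9   46.6] axis deg 98.6 sd [10.1 10.3] zmax 63.2 rect [ 633.1 -202. ] [36.8 36.8] 5.2
box 1654 mean [640.4 188.4  44.9] axis deg 146.7 sd [36.8 37.1] zmax 92.2 rect [641.5 189.1] [129.4 129.6] 87.7
dish 337 mean [542.4 445.8  21.8] axis deg 85.9 sd [60. 65.] zmax 33.6 rect [539.9 443.3] [160.4 158.1] 86.2
unit 6814 mean [431.1 -93.6  44.7] axis deg 86.7 sd [ 50.5 175.8] zmax 151.3 rect [433.3 -46.9] [681.7 184.4] 87.2
unit 29 mean [478.  162.1  12.2] axis deg 100.0 sd [6.9 7.9] zmax 14.5 rect [476.6 163.4] [26.7 26.5] 73.1
unit 76 mean [437.2 163.4  11.8] axis deg 111.9 sd [10.7 19.9] zmax 17.5 rect [439.9 160.3] [38.  70.3] 32.3
unit 25 mean [453.9  83.   12.2] axis deg 85.0 sd [ 5.5 10.1] zmax 16.2 rect [456.4  81. ] [18.6 34.3] 1.1
unit 48 mean [422.5 207.3  12.1] axis deg -171.7 sd [ 5.2 17.9] zmax 16.2 rect [424.2 207.5] [58.8 22.1] 2.1
unit 25 mean [427.9 260.7  12.4] axis deg 108.3 sd [3.7 9.5] zmax 16.0 rect [428.7 261.5] [14.5 28.7] 24.6
unit 46 mean [408.9 118.7  11.9] axis deg 76.6 sd [ 5.9 12.6] zmax 18.3 rect [409.8 119.8] [41.8 22. ] 65.2
unit 43 mean [396.   86.3  12.1] axis deg 99.4 sd [ 6.4 13.6] zmax 16.0 rect [397.6  90.3] [24.6 49.5] 1.4
```

```bash
python3 -c "
from h import *
plan(640,-36,200,-7.3)"
```

```text
from [218.8 585.4 202.9] yaw -20.5 shift [2.448 1.738 0.012] turn [ 0.     0.    -0.073]
```

Request:
arm_command --rows '[[[0.816,0.579,0],[0,0,0]],[[0.816,0.579,0],[0,0,0]],[[0.816,0.579,0],[0,0,0]],[[0.816,0.579,0],[0,0,0]],[[0.816,0.579,0],[0,0,0]]]' --grip 0.7

```text
clock: 1.35
position: [359.9, 376.8, 203.2]
ee_rot: [0.984, -0.178, 0.0, -0.0]
contact_force: [0.5, 1.4, -0.1]
gripper_width: 59.8
grasp_force: 0.0
```

Request:
arm_command --rows '[[[0.816,0.579,0],[0,0,0]],[[0.816,0.579,0],[0,0,0]],[[0.816,0.579,0],[0,0,0]],[[0.816,0.579,0],[0,0,0]],[[0.816,0.579,0],[0,0,0]]]'

```text
clock: 1.85
position: [500.4, 169.8, 203.4]
ee_rot: [0.984, -0.178, 0.0, -0.0]
contact_force: [1.5, 0.8, 0.6]
gripper_width: 60.2
grasp_force: 0.0
```

Request:
arm_command --rows '[[[0.816,0.579,0],[0,0,-0.073]],[[0.816,0.579,0],[0,0,-0.073]],[[0.816,0.579,0],[0,0,-0.073]],[[0.816,0.579,0],[0,0,-0.073]],[[0.816,0.579,0],[0,0,-0.073]]]'

```text
clock: 2.35
position: [637.5, -32.5, 203.1]
ee_rot: [0.998, -0.064, 0.0, -0.0]
contact_force: [0.8, 1.2, 0.7]
gripper_width: 59.5
grasp_force: 0.0
```

```bash
python3 - <<'E'
from h import *
plan(640,-36,200,-7.3)
i,p,d=grab('wrist','w1'); np.savez('w1.npz',p=p,d=d); print(i)
for q in ['tube1_mid','tube1','dial_centre','dial_tip','marker_tip','plunger_top','fin_rear','fin_front','slot_mid']:
    for r in arm.spot_in('wrist',q)[:3]:
        z={'t':13,'d':65,'m':44,'p':143,'f':44,'s':13}[q[0]]
        print(q,round(r['score'],2),np.round(r['position'],1),wrist_px2w(i,*r['position'],z=z).round(1))
E
```

```text
from [637.5 -32.5 203.1] yaw -7.4 shift [0.012 0.013 0.012] turn [-0. -0. -0.]
{'fx': 325.19226210127806, 'fy': 325.19226210127806, 'cx': 281.5864962664308, 'cy': 216.31337442589046, 'extrinsics': array([[-1.27975355e-01, -9.44039582e-01, -3.03992722e-01,
         7.14325590e+02],
       [-9.91777294e-01,  1.21714229e-01,  3.95404220e-02,
        -4.13880408e+01],
       [-3.27483504e-04,  3.06553279e-01, -9.51853444e-01,
         3.73633230e+02],
       [ 0.00000000e+00,  0.00000000e+00,  0.00000000e+00,
         1.00000000e+00]])}
tube1 0.92 [479.5 156.4] [ 646.1 -284.9   13. ]
tube1 0.8 [287.6 171.4] [650.8 -39.9  13. ]
dial_centre 0.7 [ 98.1 216.9] [641.3 175.2  65. ]
dial_tip 0.61 [100.6 213. ] [645.3 170.3  65. ]
marker_tip 0.68 [ 78.2 175.6] [690.  204.3  44. ]
marker_tip 0.34 [ 96.8 214.1] [640.  190.8  44. ]
fin_rear 0.79 [464.2 300. ] [ 459.4 -257.6   44. ]
fin_front 0.61 [464.3 298.3] [ 462.3 -257.3   44. ]
slot_mid 0.95 [463.5 297.3] [ 440.8 -275.9   13. ]
```

View pics/w1.png

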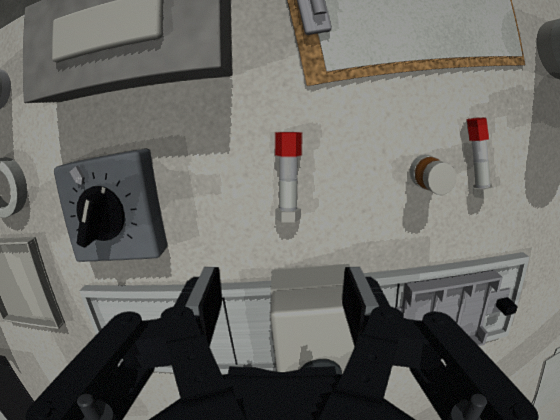

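The wrist view shows tube 1 under the tool at (288,175), lined up with it. Tube 2 is at (480,155), the jar at (435,177) and the dial at (100,213) with the marker at (77,175). These agree with the top-camera numbers, so I'm picking up tube 1.

Request:
arm_command --rows '[[[0.016,0.016,0.6],[0,0,0]],[[0.016,0.016,0.6],[0,0,0]],[[0.016,0.016,0.6],[0,0,0]],[[0.016,0.016,0.72],[0,0,0]],[[0.016,0.016,0.788],[0,0,0]]]'

```text
clock: 3.35
position: [637.7, -34.5, 2.6]
ee_rot: [0.998, -0.064, -0.003, 0.0]
contact_force: [-0.5, -0.2, 0.6]
gripper_width: 59.8
grasp_force: 0.0
```

Request:
arm_command --rows '[[[0,0,0],[0,0,0]],[[0,0,0],[0,0,0]],[[0,0,0],[0,0,0]]]'

```text
clock: 3.65
position: [641.4, -34.5, 7.9]
ee_rot: [0.998, -0.064, 0.002, -0.0]
contact_force: [0.7, -0.0, -0.0]
gripper_width: 59.5
grasp_force: 0.0
```

Request:
arm_command --rows '[[[0,0,0],[0,0,0]],[[0,0,0],[0,0,0]],[[0,0,0],[0,0,0]],[[0,0,0],[0,0,0]],[[0,0,0],[0,0,0]]]' --grip 0

```text
clock: 4.15
position: [640.1, -35.1, 6.0]
ee_rot: [0.998, -0.064, 0.0, -0.0]
contact_force: [-0.3, 0.3, -0.3]
gripper_width: 0.3
grasp_force: 0.0
```

Request:
arm_command --rows '[[[0,0,0],[0,0,0]],[[0,0,-0.1],[0,0,0]],[[0,0,-0.3],[0,0,0]],[[0,0,-0.5],[0,0,0]],[[0,0,-0.5],[0,0,0]]]'

```text
clock: 4.65
position: [645.4, -35.0, 139.9]
ee_rot: [0.998, -0.063, 0.008, -0.001]
contact_force: [-0.3, -0.1, -0.0]
gripper_width: 0.1
grasp_force: 0.0
```

```bash
python3 - <<'E'
from h import *
plan(440,-198,130,-3)
s=arm.read_state();print(s['clock'],s['gripper_width'],s['grasp_force'],s['joints'])
i,p,d=grab('wrist','w2')
E
```

```text
from [645.4 -35.  139.9] yaw -7.3 shift [-0.733  0.751  0.026] turn [-0.001 -0.005 -0.024]
4.65 0.1249636657256638 0.0 [ 0.19719066  0.45830369 -0.04025569  0.00334421 -1.05569224  1.24514311]
```

View pics/w2.png

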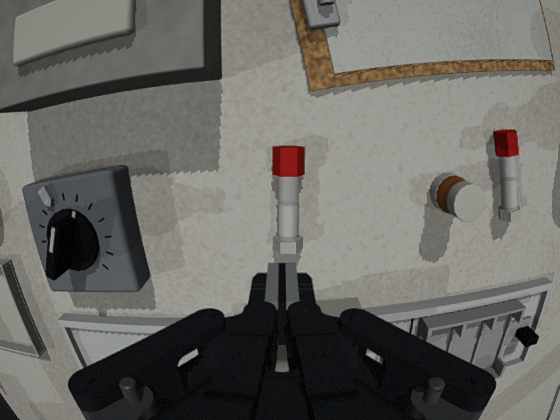

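The fingers shut on nothing. The tube is at (288,160)–(288,250), ahead of the fingertips at (285,265), so I'm measuring it again.

```bash
python3 - <<'E'
from h import *
s=arm.read_state(); print(s['position'])
i,p,d=grab('wrist','w3')
for n in('tube1','jar','tube1_mid'):
  for r in arm.spot_in('wrist',n)[:2]: print(n,r, wrist_px2w(i,*r['position'],z=20).round(1))
hsv=cv2.cvtColor(p,cv2.COLOR_BGR2HSV)
for a,c,P in blobs((hsv[...,1]>150)&((hsv[...,0]<8)|(hsv[...,0]>172))&(hsv[...,2]>60),60): 
    print(a,c,wrist_px2w(i,*c,z=20).round(1),'dz',d[int(c[1]),int(c[0])])
print('tip px',wrist_w2px(i,s['position']))
it,pt,dt=grab('top'); E=np.array(it['extrinsics'])
vv,uu=np.mgrid[0:420,0:560]
X=np.stack([(uu-it['cx'])/it['fx']*dt,(vv-it['cy'])/it['fy']*dt,dt],-1)@E[:3,:3].T+E[:3,3]
h=cv2.cvtColor(pt,cv2.COLOR_BGR2HSV)
for a,c,P in blobs((h[...,1]>150)&((h[...,0]<8)|(h[...,0]>172))&(h[...,2]>60),15): print('top red',a,px2w(it,*c,z=20).round(1))
E
```

```text
[642.80068668 -34.7865485  135.78976401]
tube1 {'position': [511.4, 168.7], 'score': 0.86} [ 650.9 -281.4   20. ]
tube1 {'position': [289.1, 191.3], 'score': 0.72} [651.9 -41.4  20. ]
jar {'position': [459.7, 196.4], 'score': 0.62} [ 627.3 -212.4   20. ]
367 [511.80108992 140.33787466] [ 681.4 -281.6   20. ] dz 268.46442
936 [288.00641026 157.73717949] [682.3 -44.2  20. ] dz 278.78302
tip px (np.float64(283.43104733829466), np.float64(253.33694372640338))
top red 36 [ 684.  -282.6   20. ]
top red 24 [567.1 662.7  20. ]
top red 25 [559.2 737.   20. ]
top red 26 [563.5 699.5  20. ]
top red 26 [551.5 811.4  20. ]
top red 26 [555.5 774.1  20. ]
top red 29 [544.3 886.7  20. ]
top red 26 [547.7 848.6  20. ]
top red 27 [534.3 659.1  20. ]
top red 30 [527.3 733.5  20. ]
top red 30 [530.8 695.6  20. ]
top red 28 [520.5 808.2  20. ]
top red 27 [524.3 771.2  20. ]
top red 27 [512.4 882.9  20. ]
top red 28 [516.5 845.4  20. ]
top red 27 [502.5 655.1  20. ]
top red 29 [495.5 730.7  20. ]
top red 30 [499.2 693.3  20. ]
top red 30 [488.1 804.8  20. ]
top red 30 [491.7 767.5  20. ]
top red 29 [480.7 879.9  20. ]
top red 30 [484.4 842.   20. ]
top red 28 [463.8 726.7  20. ]
top red 26 [467.2 689.3  20. ]
top red 27 [471.1 652.   20. ]
top red 31 [456.5 802.2  20. ]
top red 31 [460.1 764.4  20. ]
top red 33 [448.8 876.2  20. ]
top red 31 [452.5 839.2  20. ]
```

Request:
arm_command --rows '[[[-0.008,0.015,0.25],[0.001,0.001,0]],[[-0.008,0.015,0.35],[0.001,0.001,0]],[[-0.008,0.015,0.45],[0,0,0]],[[-0.008,0.015,0.52],[0,0,0]],[[-0.008,0.015,0.52],[0,0,0]]]' --grip 0.7

```text
clock: 5.45
position: [634.3, -39.0, -3.7]
ee_rot: [0.998, -0.064, -0.005, 0.001]
contact_force: [-0.4, -0.3, -1.2]
gripper_width: 59.9
grasp_force: 0.0
```

Request:
arm_command --rows '[[[0,0,0.008],[0,0,0]],[[0,0,0.008],[0,0,0]],[[0,0,0.008],[0,0,0]],[[0,0,0.008],[0,0,0]],[[0,0,0.008],[0,0,0]]]' --grip 0.3

```text
clock: 5.95
position: [637.9, -38.5, -0.3]
ee_rot: [0.998, -0.064, 0.001, -0.0]
contact_force: [0.3, 0.1, -0.2]
gripper_width: 25.3
grasp_force: 0.0
```

Request:
arm_command --rows '[[[0,0,0],[0,0,0]],[[0,0,0],[0,0,0]]]' --grip 0.0

```text
clock: 6.15
position: [637.6, -38.5, -0.9]
ee_rot: [0.998, -0.064, 0.0, -0.0]
contact_force: [0.0, -0.5, 1.2]
gripper_width: 0.4
grasp_force: 0.0
```

```bash
python3 - <<'E'
from h import *
s=arm.read_state(); print(s['clock'],s['position'],s['gripper_width'],s['grasp_force'],s['contact_force'])
i,p,d=grab('wrist','w4')
E
```

```text
6.15 [637.63428847 -38.53067344  -0.87037015] 0.41259871257961295 0.0 [ 0.04932289 -0.51311667  1.20826333]
```

View pics/w4.png

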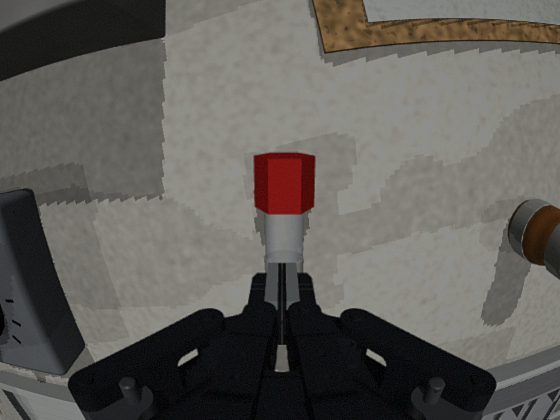

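```bash
python3 - <<'E'
from h import *
s=arm.read_state()
i,p,d=grab('scene'); u,v=w2px(i,s['position']); print(u,v)
r,c=int(v),int(u); a=p[r-90:r+60,c-100:c+100]; cv2.imwrite('pics/s1.png',cv2.resize(a,(800,600),interpolation=cv2.INTER_CUBIC))
iw,pw,dw=grab('wrist')
# fisheye depth -> world z at cap/body/table
E=np.array(iw['extrinsics']); print('cam',E[:3,3])
for (u,v) in((285,185),(285,235),(285,100),(200,200),(272,280),(275,265)):
    dd=dw[v,u]; w=wrist_px2w(iw,u,v,0); ray=w-E[:3,3]; ray/=ray@E[:3,2]; print((u,v),dd,(E[:3,3]+ray*dd).round(1))
E
```

```text
271.4262507261652 261.97466796660194
cam [714.41656987 -47.43507507 169.48605253]
(285, 185) 146.94359 [682.9 -44.9  25.3]
(285, 235) 157.2092 [657.8 -41.8  22.6]
(285, 100) 159.92653 [721.9 -50.1  -1.1]
(200, 200) 175.90005 [675.2   3.2  -0.7]
(272, 280) 135.84204 [648.1 -34.8  48.5]
(275, 265) 151.6318 [647.1 -35.6  32.2]
```

View pics/s1.png

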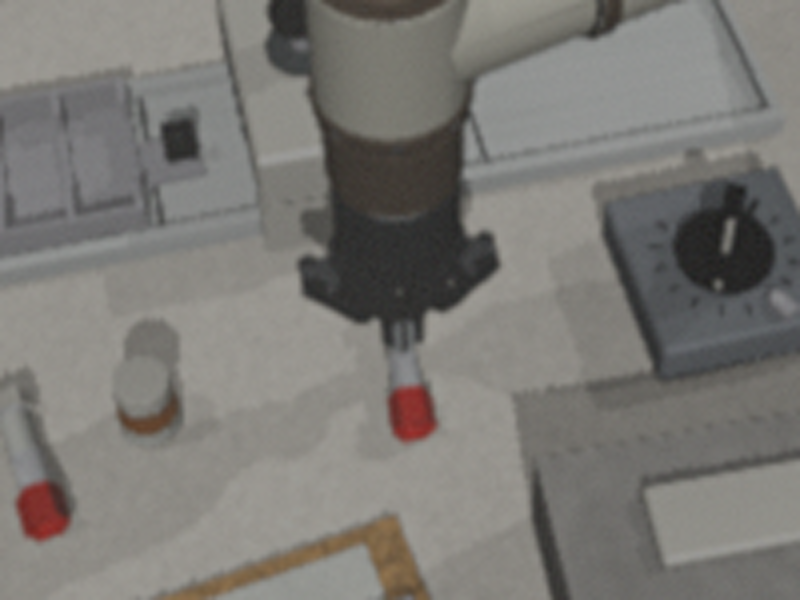

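```bash
python3 - <<'E'
from h import *
iw,dw=arm.camera_info('wrist'),None
p,dw=arm.get_image('wrist')
E=np.array(iw['extrinsics'])
for u in (271,275,279,283,287,291):
    o=[]
    for v in range(244,300,4):
        w=wrist_px2w(iw,u,v,0); ray=w-E[:3,3]; ray/=ray@E[:3,2]; P=E[:3,3]+ray*dw[v,u]; o.append((v,*P.round(0).astype(int)))
    print(u,o)
E
```

```text
271 [(244, np.int64(653), np.int64(-34), np.int64(21)), (248, np.int64(651), np.int64(-34), np.int64(20)), (252, np.int64(649), np.int64(-34), np.int64(20)), (256, np.int64(647), np.int64(-33), np.int64(21)), (260, np.int64(644), np.int64(-33), np.int64(20)), (264, np.int64(648), np.int64(-34), np.int64(32)), (268, np.int64(649), np.int64(-34), np.int64(38)), (272, np.int64(648), np.int64(-34), np.int64(41)), (276, np.int64(648), np.int64(-34), np.int64(45)), (280, np.int64(648), np.int64(-34), np.int64(49)), (284, np.int64(648), np.int64(-34), np.int64(51)), (288, np.int64(648), np.int64(-35), np.int64(55)), (292, np.int64(648), np.int64(-35), np.int64(58)), (296, np.int64(648), np.int64(-35), np.int64(61))]
275 [(244, np.int64(653), np.int64(-36), np.int64(22)), (248, np.int64(651), np.int64(-36), np.int64(21)), (252, np.int64(649), np.int64(-36), np.int64(22)), (256, np.int64(647), np.int64(-35), np.int64(21)), (260, np.int64(645), np.int64(-35), np.int64(22)), (264, np.int64(648), np.int64(-36), np.int64(32)), (268, np.int64(648), np.int64(-36), np.int64(37)), (272, np.int64(648)
[... 2513 characters left out ...]
4(652), np.int64(-44), np.int64(22)), (248, np.int64(650), np.int64(-44), np.int64(22)), (252, np.int64(648), np.int64(-44), np.int64(21)), (256, np.int64(646), np.int64(-43), np.int64(22)), (260, np.int64(644), np.int64(-43), np.int64(23)), (264, np.int64(646), np.int64(-43), np.int64(32)), (268, np.int64(647), np.int64(-43), np.int64(36)), (272, np.int64(647), np.int64(-43), np.int64(41)), (276, np.int64(647), np.int64(-43), np.int64(44)), (280, np.int64(647), np.int64(-43), np.int64(49)), (284, np.int64(647), np.int64(-43), np.int64(51)), (288, np.int64(647), np.int64(-43), np.int64(55)), (292, np.int64(647), np.int64(-42), np.int64(58)), (296, np.int64(647), np.int64(-42), np.int64(61))]
```

```bash
python3 - <<'E'
from h import *
print(arm.tcp_to_grasp,[a for a in dir(arm) if a[0]!='_'])
s=arm.read_state(); print(s['position'],s['ee_rot'],s['contact_force'])
iw=arm.camera_info('wrist'); p,dw=arm.get_image('wrist'); E=np.array(iw['extrinsics'])
print('TCP->cam in tool', R.from_quat(s['ee_rot']).as_matrix().T@(E[:3,3]-s['position']))
for u in (275,287):
  for v in range(258,266):
    w=wrist_px2w(iw,u,v,0); ray=w-E[:3,3]; ray/=ray@E[:3,2]; print(u,v,dw[v,u].round(1),(E[:3,3]+ray*dw[v,u]).round(1),p[v,u])
E
```

```text
18.700000000000003 ['IKError', 'camera_info', 'get_image', 'job_done', 'read_state', 'spot_in', 'tcp_to_grasp']
[637.54892258 -38.53786643  -1.08983275] [ 9.97937585e-01 -6.41917132e-02 -2.67649850e-05 -5.85855554e-07] [-0.26352929 -0.25260843 -0.44821916]
TCP->cam in tool [  77.36578273   -1.0244222  -170.49169993]
275 258 161.8 [645.9 -35.2  21.8] [117 118 115]
275 259 162.5 [645.1 -35.1  21.4] [117 118 116]
275 260 162.5 [644.6 -35.1  21.5] [118 119 116]
275 261 162.3 [644.2 -35.   21.8] [118 117 117]
275 262 162.8 [643.6 -34.9  21.6] [104 105 100]
275 263 151.3 [648.1 -35.7  32.1] [78 77 75]
275 264 151.5 [647.6 -35.7  32.1] [78 78 74]
275 265 150.3 [647.6 -35.7  33.3] [78 77 74]
287 258 161.4 [645.3 -41.2  22.2] [116 119 116]
287 259 161.5 [644.8 -41.1  22.2] [118 120 117]
287 260 161.6 [644.3 -41.1  22.3] [119 121 118]
287 261 162.0 [643.6 -41.   22.1] [119 120 118]
287 262 162.1 [643.1 -40.9  22.2] [103 105 102]
287 263 152.0 [647.1 -41.3  31.5] [80 77 76]
287 264 151.7 [646.8 -41.2  31.9] [78 77 74]
287 265 150.9 [646.7 -41.2  32.8] [80 80 78]
```

The fingertips are really about 32 mm above the reported TCP: the depth image puts them at z≈31 when the TCP reads −1. I'll allow for that offset, raise, open and go down lower.

Request:
arm_command --rows '[[[0.01,0,-0.12],[0,0,0]],[[0.01,0,-0.12],[0,0,0]],[[0.01,0,-0.12],[0,0,0]],[[0.01,0,-0.12],[0,0,0]]]' --grip 0.7

```text
clock: 6.8
position: [639.4, -38.9, 28.2]
ee_rot: [0.998, -0.064, -0.001, -0.0]
contact_force: [-0.3, -0.9, -0.9]
gripper_width: 57.9
grasp_force: 0.0
```

Request:
arm_command --rows '[[[0,0,0.1],[0,0,0]],[[0,0,0.16],[0,0,0]],[[0,0,0.19],[0,0,0]],[[0,0,0.2],[0,0,0]],[[0,0,0.2],[0,0,0]]]'

```text
clock: 7.3
position: [640.0, -38.9, -21.5]
ee_rot: [0.998, -0.064, -0.0, 0.0]
contact_force: [-0.8, 0.8, 0.0]
gripper_width: 60.2
grasp_force: 0.0
```

Request:
arm_command --rows '[[[0,0,0.01],[0,0,0]],[[0,0,0.02],[0,0,0]],[[0,0,0.02],[0,0,0]],[[0,0,0.02],[0,0,0]]]'

```text
clock: 7.7
position: [640.2, -38.8, -25.8]
ee_rot: [0.998, -0.064, 0.0, -0.0]
contact_force: [0.4, -0.6, -0.7]
gripper_width: 59.9
grasp_force: 0.0
```

Request:
arm_command --rows '[[[0,0,0],[0,0,0]],[[0,0,0],[0,0,0]],[[0,0,0],[0,0,0]],[[0,0,0],[0,0,0]],[[0,0,0],[0,0,0]]]' --grip 0

```text
clock: 8.2
position: [640.3, -38.9, -25.7]
ee_rot: [0.998, -0.064, 0.0, -0.0]
contact_force: [-1.2, 0.6, 2.6]
gripper_width: 17.6
grasp_force: 58.7
```

Gripped, at width 17.6 and 58.7 N. Lifting it and carrying it to the tray.

Request:
arm_command --rows '[[[0,0,-0.1],[0,0,0]],[[0,0,-0.3],[0,0,0]],[[0,0,-0.5],[0,0,0]],[[0,0,-0.6],[0,0,0]],[[0,0,-0.6],[0,0,0]]]'

```text
clock: 8.7
position: [643.0, -38.7, 129.3]
ee_rot: [0.998, -0.064, 0.005, -0.001]
contact_force: [0.2, -0.6, -0.5]
gripper_width: 17.7
grasp_force: 58.7
```

```bash
python3 - <<'E'
from h import *
s=arm.read_state(); print(s['gripper_width'],s['grasp_force'],s['contact_force']); plan(416.8,-196.4,125,-3)
E
```

```text
17.72815647079787 58.69310438632965 [ 0.17336848 -0.57277884 -0.45123571]
from [643.  -38.7 129.3] yaw -7.3 shift [-0.817  0.741  0.007] turn [-0.001 -0.003 -0.024]
```

Request:
arm_command --rows '[[[-0.4,0.37,0],[0,0,0]],[[-0.4,0.37,0],[0,0,0]],[[-0.4,0.37,0],[0,0,0]],[[-0.4,0.37,0],[0,0,0]]]'

```text
clock: 9.1
position: [523.8, -119.6, 122.6]
ee_rot: [0.998, -0.066, -0.003, -0.0]
contact_force: [1.0, 0.5, -1.0]
gripper_width: 18.0
grasp_force: 58.7
```

Request:
arm_command --rows '[[[-0.407,0.368,0],[0,0,-0.024]],[[-0.407,0.368,0],[0,0,-0.024]],[[-0.407,0.368,0],[0,0,-0.024]],[[-0.407,0.368,0],[0,0,-0.024]],[[-0.407,0.368,0],[0,0,-0.024]]]'

```text
clock: 9.6
position: [416.2, -196.2, 123.6]
ee_rot: [1.0, -0.027, -0.0, -0.0]
contact_force: [1.4, -1.3, -0.7]
gripper_width: 17.8
grasp_force: 58.8
```

```bash
python3 - <<'E'
from h import *
i,p,d=grab('wrist','w5'); s=arm.read_state(); print(s['gripper_width'],s['grasp_force']); plan(416.8,-196.4,0,-3)
for q in ('slot_mid','fin_front','fin_rear','tray'):
  for r in arm.spot_in('wrist',q)[:2]: print(q,round(r['score'],2),np.round(r['position']),wrist_px2w(i,*r['position'],z=13 if q in('slot_mid','tray') else 44).round(1))
T=lambda x,y,z: np.array([421.9,-243.7,8])+x*np.array([.9986,-.052,0])+y*np.array([.052,.9986,0])+[0,0,z]
for x in(-62,62):
  for y in(-70.5,-23.5,23.5,70.5):
    u,v=wrist_w2px(i,T(x,y,30)); cv2.circle(p,(int(round(u)),int(round(v))),3,(0,255,0),1)
for y in(-105,105):
    u,v=wrist_w2px(i,T(0,y,36)); cv2.circle(p,(int(round(u)),int(round(v))),3,(0,0,255),1)
cv2.imwrite('pics/w5m.png',p)
E
```

```text
17.564872411559485 58.84522318840027
from [ 417.  -196.   123.7] yaw -3.0 shift [-0.001  0.002  0.495] turn [ 0. -0. -0.]
slot_mid 0.75 [359. 187.] [ 426.8 -265.4   13. ]
fin_front 0.97 [362. 190.] [ 431.6 -260.8   44. ]
fin_rear 0.71 [360. 190.] [ 431.8 -259.4   44. ]
tray 0.76 [356. 189.] [ 425.4 -262.8   13. ]
```

View pics/w5m.png

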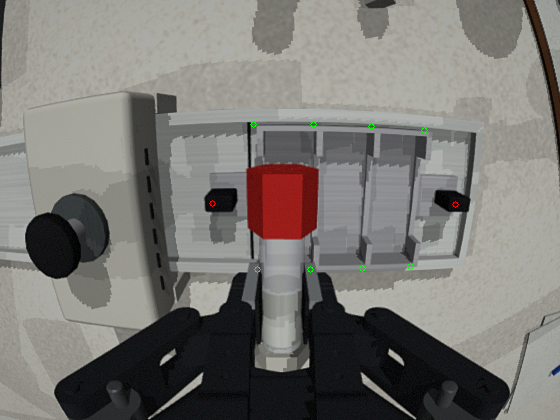

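The markers drawn from the tray model fall on its walls and fins, and the tube hangs over the front slot near (283,200), so I can place it.

Request:
arm_command --rows '[[[0,0,0.18],[0,0,0]],[[0,0,0.34],[0,0,0]],[[0,0,0.44],[0,0,0]],[[0,0,0.49],[0,0,0]],[[0,0,0.51],[0,0,0]]]'

```text
clock: 10.35
position: [416.3, -196.1, -4.8]
ee_rot: [1.0, -0.026, -0.002, 0.0]
contact_force: [-1.2, -4.0, 2.0]
gripper_width: 17.8
grasp_force: 60.7
```

Request:
arm_command --rows '[[[0,0,0.01],[0,0,0]],[[0,0,0.02],[0,0,0]],[[0,0,0.026],[0,0,0]],[[0,0,0.026],[0,0,0]],[[0,0,0.026],[0,0,0]]]'

```text
clock: 10.85
position: [417.1, -196.0, -9.8]
ee_rot: [1.0, -0.027, 0.001, 0.0]
contact_force: [1.1, -3.6, -0.4]
gripper_width: 17.6
grasp_force: 60.4
```

```bash
python3 - <<'E'
from h import *
s=arm.read_state(); print(s['position'],s['gripper_width'],s['grasp_force'],s['contact_force'],s['wrist_torque'])
E
```

```text
[ 417.12823614 -196.01028496   -9.779134  ] 17.590895396535632 60.373209714889526 [ 1.11089832 -3.56522887 -0.35282114] [-0.97006356 -0.20836925 -0.02257259]
```

Request:
arm_command --rows '[[[0,0,0],[0,0,0]],[[0,0,0],[0,0,0]],[[0,0,0],[0,0,0]]]' --grip 0.36

```text
clock: 11.15
position: [416.1, -195.7, -10.1]
ee_rot: [1.0, -0.027, -0.0, -0.0]
contact_force: [-0.3, 0.2, -0.6]
gripper_width: 30.9
grasp_force: 0.0
```

Request:
arm_command --rows '[[[0,0,-0.05],[0,0,0]],[[0,0,-0.2],[0,0,0]],[[0,0,-0.4],[0,0,0]],[[0,0,-0.6],[0,0,0]],[[0,0,-0.68],[0,0,0]]]'

```text
clock: 11.65
position: [418.7, -196.4, 165.0]
ee_rot: [1.0, -0.026, 0.004, 0.001]
contact_force: [0.9, -0.3, -0.3]
gripper_width: 30.7
grasp_force: 0.0
```

```bash
python3 - <<'E'
from h import *
i,p,d=grab('wrist','w6'); s=arm.read_state(); print(s['clock'],s['gripper_width'],s['grasp_force'],s['contact_force'])
it,pt,dt=grab('top'); h=cv2.cvtColor(pt,cv2.COLOR_BGR2HSV); g=pt.max(2); m=np.zeros(g.shape,bool); m[160:310,120:430]=1
for a,c,P in blobs(m&(h[...,1]>150)&((h[...,0]<8)|(h[...,0]>172))&(h[...,2]>60),12): print('top red',a,px2w(it,*c,z=20).round(1))
for a,c,P in blobs(m&(g<38)): print(a,c.round(1),'z44',px2w(it,*c,z=44).round(1))
print(arm.spot_in('top','tube1')[:3])
plan(639,-283.5,115,5.5)
E
```

```text
11.7 30.805104889904943 0.0 [ 0.23169196 -0.46341267  1.73712008]
top red 40 [ 684.3 -281.6   20. ]
298 [234.1 190.2] z44 [640.  188.1  44. ]
8 [339.6 278. ] z44 [ 379.1 -139.7   44. ]
[{'position': [385.2, 190.4], 'score': 0.52}]
from [ 416.9 -195.7  161.2] yaw -3.0 shift [0.905 0.303 0.188] turn [-0.    -0.001 -0.047]
```

View pics/w6.png

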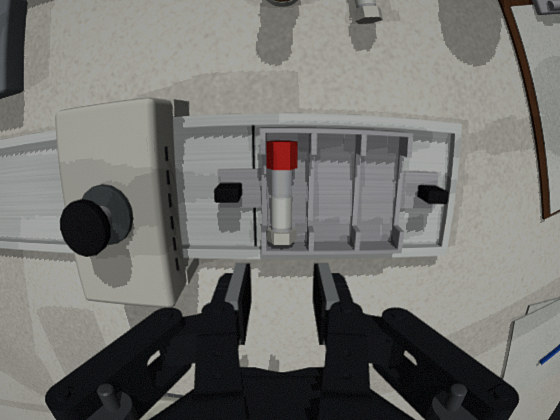

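Tube 1 lies flat in the front slot at (282,190). Next is tube 2.

Request:
arm_command --rows '[[[0.905,0.303,0.0],[0,0,-0.047]],[[0.905,0.303,0.0],[0,0,-0.047]],[[0.905,0.303,0.1],[0,0,-0.047]],[[0.905,0.303,0.18],[0,0,-0.047]],[[0.905,0.303,0.18],[0,0,-0.047]]]' --grip 0.6

```text
clock: 12.3
position: [638.8, -283.8, 111.1]
ee_rot: [0.999, 0.047, -0.002, -0.001]
contact_force: [0.9, 0.3, 0.3]
gripper_width: 51.2
grasp_force: 0.0
```

Request:
arm_command --rows '[[[0,0,0],[0,0,0]],[[0,0,0],[0,0,0]]]'

```text
clock: 12.5
position: [636.6, -283.2, 109.8]
ee_rot: [0.999, 0.047, -0.004, -0.001]
contact_force: [0.9, -1.0, 1.4]
gripper_width: 51.4
grasp_force: 0.0
```

```bash
python3 - <<'E'
from h import *
i,p,d=grab('wrist','w7'); s=arm.read_state(); 
h=cv2.cvtColor(p,cv2.COLOR_BGR2HSV)
for a,c,P in blobs((h[...,1]>150)&((h[...,0]<8)|(h[...,0]>172))&(h[...,2]>60),60): print(a,c.round(),wrist_px2w(i,*c,z=22).round(1))
for r in arm.spot_in('wrist','tube2')[:2]: print(r['score'],np.round(r['position']),wrist_px2w(i,*r['position'],z=22).round(1))
# depth-based points of the tube
E=np.array(i['extrinsics']); vv,uu=np.mgrid[0:420,0:560]; a=np.stack([uu-i['cx'],vv-i['cy']],-1); r=np.linalg.norm(a,axis=-1)+1e-9; th=r/i['fx']
X=np.concatenate([a/r[...,None]*np.tan(th)[...,None],np.ones(a.shape[:2]+(1,))],-1)*d[...,None]@E[:3,:3].T+E[:3,3]
m=(abs(X[...,0]-646)<75)&(abs(X[...,1]+283)<35)&(X[...,2]>10)&(X[...,2]<30)&(d>0)&(vv<270)
W=X[m]; mm,ax,sd=axis(W); print(len(W),cv2.minAreaRect(W[:,:2].astype(np.float32)),np.degrees(np.arctan2(ax[1],ax[0])))
plan(639.3,-283.5,-26,5.5)
E
```

```text
1160 [288. 154.] [ 682.3 -282.4   22. ]
0.67 [286. 189.] [ 653.5 -283.9   22. ]
3421 ((644.6360473632812, -286.54595947265625), (101.0873031616211, 30.29255485534668), 6.408920764923096) -173.81889319110525
from [ 637.2 -283.3  114.5] yaw 5.4 shift [0.009 0.002 0.562] turn [-0.  0. -0.]
```

Request:
arm_command --rows '[[[0.003,0.006,0.2],[0,0,0]],[[0.003,0.006,0.36],[0,0,0]],[[0.003,0.006,0.47],[0,0,0]],[[0.003,0.006,0.52],[0,0,0]],[[0.003,0.006,0.54],[0,0,0]]]'

```text
clock: 13.1
position: [638.7, -284.8, -19.4]
ee_rot: [0.999, 0.047, 0.0, 0.0]
contact_force: [0.3, -0.3, -0.1]
gripper_width: 51.1
grasp_force: 0.0
```

Request:
arm_command --rows '[[[0,0,0.01],[0,0,0]],[[0,0,0.02],[0,0,0]],[[0,0,0.022],[0,0,0]],[[0,0,0.022],[0,0,0]]]'

```text
clock: 13.5
position: [639.7, -285.2, -24.6]
ee_rot: [0.999, 0.047, 0.001, 0.0]
contact_force: [-0.0, -0.7, 0.6]
gripper_width: 51.3
grasp_force: 0.0
```

Request:
arm_command --rows '[[[0,0,0],[0,0,0]],[[0,0,0],[0,0,0]],[[0,0,0],[0,0,0]],[[0,0,0],[0,0,0]],[[0,0,0],[0,0,0]]]' --grip 0

```text
clock: 14.0
position: [639.5, -285.2, -25.0]
ee_rot: [0.999, 0.047, 0.0, 0.0]
contact_force: [0.6, 0.6, 4.1]
gripper_width: 17.9
grasp_force: 58.9
```

Request:
arm_command --rows '[[[0,0,-0.1],[0,0,0]],[[0,0,-0.25],[0,0,0]],[[0,0,-0.4],[0,0,0]],[[0,0,-0.52],[0,0,0]],[[0,0,-0.6],[0,0,0]]]'

```text
clock: 14.5
position: [639.8, -285.2, 126.9]
ee_rot: [0.999, 0.047, 0.001, 0.0]
contact_force: [-0.8, 0.5, -1.1]
gripper_width: 17.5
grasp_force: 58.6
```

Request:
arm_command --rows '[[[0,0,0],[0,0,0]],[[0,0,0],[0,0,0]],[[0,0,0],[0,0,0]]]'

```text
clock: 14.8
position: [637.9, -284.6, 122.1]
ee_rot: [0.999, 0.047, -0.002, -0.001]
contact_force: [-0.5, -0.5, -1.3]
gripper_width: 17.5
grasp_force: 58.7
```

```bash
python3 - <<'E'
from h import *
s=arm.read_state(); print(s['gripper_width'],s['grasp_force']); plan(412,-290.7,125,-3)
E
```

```text
17.522136102962126 58.65796387195587
from [ 637.9 -284.6  122.1] yaw 5.4 shift [-0.902 -0.061 -0.008] turn [-0.     0.001  0.047]
```

Request:
arm_command --rows '[[[-0.9,-0.064,0],[0,0,0.047]],[[-0.9,-0.064,0],[0,0,0.047]],[[-0.9,-0.064,0],[0,0,0.047]],[[-0.9,-0.064,0],[0,0,0.047]],[[-0.9,-0.064,0],[0,0,0.047]]]'

```text
clock: 15.3
position: [408.4, -289.4, 122.7]
ee_rot: [1.0, -0.027, -0.003, -0.001]
contact_force: [0.6, -0.4, -0.6]
gripper_width: 18.0
grasp_force: 58.7
```

Request:
arm_command --rows '[[[0,0,0],[0,0,0]],[[0,0,0],[0,0,0]]]'

```text
clock: 15.5
position: [413.2, -290.5, 123.9]
ee_rot: [1.0, -0.027, -0.0, -0.0]
contact_force: [-0.5, 0.2, -0.7]
gripper_width: 17.6
grasp_force: 58.7
```

```bash
python3 - <<'E'
from h import *
i,p,d=grab('wrist','w8'); s=arm.read_state(); print(s['gripper_width'],s['grasp_force'],s['position'])
for k,col in ((0,(0,255,0)),):
  T=lambda x,y,z: np.array([421.9,-243.7,8])+x*np.array([.9986,-.052,0])+y*np.array([.052,.9986,0])+[0,0,z]
  for x in(-62,62):
    for y in(-70.5,-23.5,23.5,70.5):
      u,v=wrist_w2px(i,T(x,y,30)); cv2.circle(p,(int(round(u)),int(round(v))),2,col,1)
  for y in(-105,105):
    u,v=wrist_w2px(i,T(0,y,36)); cv2.circle(p,(int(round(u)),int(round(v))),2,(0,0,255),1)
cv2.imwrite('pics/w8m.png',p)
plan(414,-290.5,-9,-3)
E
```

```text
17.518116952376293 58.681347370147705 [ 413.99269013 -290.5021439   123.88820742]
from [ 414.  -290.5  123.9] yaw -3.0 shift [ 0.    -0.     0.532] turn [ 0.  0. -0.]
```

View pics/w8m.png

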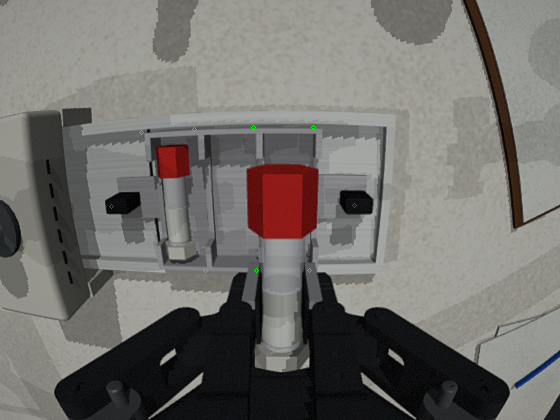

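The tray has moved about 5 mm rearward: its cross walls are at 205/260/318 px against 194/253/313 predicted. I'm shifting the placing by the same amount.

Request:
arm_command --rows '[[[0,0.018,0.18],[0,0,0]],[[0,0.018,0.34],[0,0,0]],[[0,0.018,0.44],[0,0,0]],[[0,0.018,0.49],[0,0,0]],[[0,0.018,0.51],[0,0,0]]]'

```text
clock: 16.05
position: [413.4, -294.5, -5.6]
ee_rot: [1.0, -0.026, -0.002, -0.001]
contact_force: [0.3, 0.1, -0.0]
gripper_width: 17.8
grasp_force: 58.7
```

Request:
arm_command --rows '[[[0,0,0.01],[0,0,0]],[[0,0,0.02],[0,0,0]],[[0,0,0.026],[0,0,0]],[[0,0,0.026],[0,0,0]],[[0,0,0.026],[0,0,0]]]'

```text
clock: 16.55
position: [413.8, -295.0, -9.0]
ee_rot: [1.0, -0.026, 0.001, 0.0]
contact_force: [-0.6, 0.3, -0.4]
gripper_width: 17.8
grasp_force: 58.7
```

Request:
arm_command --rows '[[[0,0,0],[0,0,0]],[[0,0,0],[0,0,0]],[[0,0,0],[0,0,0]]]' --grip 0.36

```text
clock: 16.85
position: [413.5, -295.0, -9.3]
ee_rot: [1.0, -0.027, 0.0, 0.0]
contact_force: [0.4, 0.1, 0.1]
gripper_width: 30.5
grasp_force: 0.0
```

Request:
arm_command --rows '[[[0,0,-0.05],[0,0,0]],[[0,0,-0.2],[0,0,0]],[[0,0,-0.4],[0,0,0]],[[0,0,-0.6],[0,0,0]],[[0,0,-0.68],[0,0,0]]]'

```text
clock: 17.35
position: [415.7, -296.1, 165.9]
ee_rot: [1.0, -0.026, 0.004, 0.002]
contact_force: [0.1, -0.2, 0.4]
gripper_width: 30.6
grasp_force: 0.0
```

Request:
arm_command --rows '[[[0,0.1,0],[0,0,0]],[[0,0.2,0],[0,0,0]],[[0,0.2,0],[0,0,0]],[[0,0.2,0],[0,0,0]]]'

```text
clock: 17.75
position: [410.3, -344.9, 160.1]
ee_rot: [1.0, -0.027, -0.0, -0.0]
contact_force: [-0.1, 0.4, 0.6]
gripper_width: 30.6
grasp_force: 0.0
```

```bash
cat >> h.py <<'E'
def wcloud(i,d):
    E=np.array(i['extrinsics']); vv,uu=np.mgrid[0:420,0:560]; a=np.stack([uu-i['cx'],vv-i['cy']],-1); r=np.linalg.norm(a,axis=-1)+1e-9; th=r/i['fx']
    return np.concatenate([a/r[...,None]*np.tan(th)[...,None],np.ones(a.shape[:2]+(1,))],-1)*d[...,None]@E[:3,:3].T+E[:3,3]
UX=np.array([.9986,-.052]);UY=np.array([.052,.9986]);UO=np.array([432.,-46.8])
def fins(i,p,d,cam='wrist'):
    """top faces of black fins: z 38..50, |unit x|<25; print unit coords"""
    if cam=='wrist': X=wcloud(i,d)
    else:
        E=np.array(i['extrinsics']); vv,uu=np.mgrid[0:420,0:560]; X=np.stack([(uu-i['cx'])/i['fx']*d,(vv-i['cy'])/i['fy']*d,d],-1)@E[:3,:3].T+E[:3,3]
    Q=X[...,:2]-UO; qx=Q@UX; qy=Q@UY
    m=(d>0)&(abs(qx)<25)&(abs(qy)<335)&(abs(qy)>52)&(X[...,2]>38)&(X[...,2]<50)&(p.max(2)<60)
    for a,c,P in blobs(m,6):
        k=(P[:,1],P[:,0]); e=(qy[k].max()+qy[k].min())/2
        print('fin',cam,a,c.round(0),'unit x %.1f y %.1f (mid %.1f, ext %.1f) z %.1f'%(qx[k].mean(),qy[k].mean(),e,np.ptp(qy[k]),X[k][:,2].mean()), 'world',X[k].mean(0).round(1))
E
python3 - <<'E'
from h import *
i,p,d=grab('wrist','w9'); s=arm.read_state(); print(s['clock'],s['position'],s['gripper_width'])
fins(i,p,d)
i,p,d=grab('top'); fins(i,p,d,'top')
E
```

```text
17.8 [ 410.33083818 -344.49614657  160.08230414] 31.019296230596783
fin wrist 404 [291. 194.] unit x -0.6 y -306.5 (mid -306.6, ext 22.9) z 43.2 world [ 415.5 -352.9   43.2]
fin wrist 262 [ 90. 197.] unit x 0.0 y -99.2 (mid -97.5, ext 24.3) z 42.9 world [ 426.9 -145.9   42.9]
fin top 32 [340. 262.] unit x 0.9 y -94.9 (mid -94.3, ext 24.5) z 42.4 world [ 428.  -141.6   42.4]
```

View pics/w9.png

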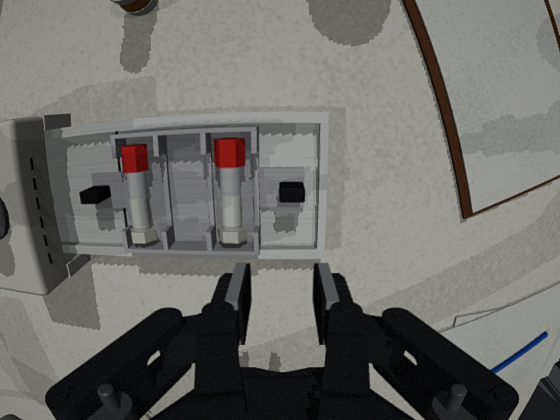

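Both tubes lie in slots, at (138,195) and (231,190), and the rear fin is at (291,194). Turning to grip the rear fin across the track.

Request:
arm_command --rows '[[[0,0,0],[0,0,0.235]],[[0,0,0],[0,0,0.235]],[[0,0,0],[0,0,0.235]],[[0,0,0],[0,0,0.235]],[[0,0,0],[0,0,0.235]]]' --grip 0.6

```text
clock: 18.35
position: [410.8, -344.0, 160.4]
ee_rot: [0.922, -0.388, -0.0, -0.0]
contact_force: [-0.6, 0.3, -0.2]
gripper_width: 51.6
grasp_force: 0.0
```

Request:
arm_command --rows '[[[0,0,0],[0,0,0.235]],[[0,0,0],[0,0,0.235]],[[0,0,0],[0,0,0.235]],[[0,0,0],[0,0,0.235]],[[0,0,0],[0,0,0.235]]]'

```text
clock: 18.85
position: [410.8, -344.0, 160.3]
ee_rot: [0.72, -0.694, -0.0, 0.0]
contact_force: [0.7, 0.4, -0.0]
gripper_width: 51.4
grasp_force: 0.0
```

Request:
arm_command --rows '[[[0,0,0],[0,0,0.03]],[[0,0,0],[0,0,0.03]],[[0,0,0],[0,0,0.03]]]'

```text
clock: 19.15
position: [410.8, -344.3, 160.4]
ee_rot: [-0.689, 0.725, 0.0, -0.0]
contact_force: [0.3, 0.6, -0.2]
gripper_width: 51.4
grasp_force: 0.0
```

```bash
python3 - <<'E'
from h import *
i,p,d=grab('wrist','w10'); fins(i,p,d); plan(416,-352,-5,-93)
for r in arm.spot_in('wrist','fin_rear')[:2]: print(r['score'],np.round(r['position']),wrist_px2w(i,*r['position'],z=44).round(1))
E
```

```text
fin wrist 378 [275. 190.] unit x -1.1 y -307.7 (mid -307.0, ext 23.6) z 43.3 world [ 414.9 -354.1   43.3]
fin wrist 167 [276. 363.] unit x -0.8 y -100.4 (mid -98.0, ext 23.4) z 42.9 world [ 426.  -147.    42.9]
from [ 410.8 -344.4  160.4] yaw -92.9 shift [ 0.029 -0.022  0.662] turn [0.    0.    0.001]
0.93 [282. 271.] [ 412.6 -272.7   44. ]
```

Request:
arm_command --rows '[[[0.03,-0.019,0.2],[0,0,0]],[[0.03,-0.019,0.38],[0,0,0]],[[0.03,-0.019,0.54],[0,0,0]],[[0.03,-0.019,0.62],[0,0,0]],[[0.03,-0.019,0.66],[0,0,0]]]'

```text
clock: 19.75
position: [413.7, -351.9, -6.9]
ee_rot: [-0.688, 0.725, 0.002, -0.001]
contact_force: [-0.2, 0.8, 0.6]
gripper_width: 51.4
grasp_force: 0.0
```

Request:
arm_command --rows '[[[0,0,0],[0,0,0]],[[0,0,0],[0,0,0]],[[0,0,0],[0,0,0]]]'

```text
clock: 20.05
position: [416.3, -353.1, -3.0]
ee_rot: [-0.688, 0.725, -0.002, 0.001]
contact_force: [0.1, -1.1, -0.1]
gripper_width: 51.3
grasp_force: 0.0
```

Request:
arm_command --rows '[[[0,0,0],[0,0,0]],[[0,0,0],[0,0,0]],[[0,0,0],[0,0,0]],[[0,0,0],[0,0,0]],[[0,0,0],[0,0,0]]]' --grip 0

```text
clock: 20.55
position: [415.7, -352.8, -3.6]
ee_rot: [-0.688, 0.726, -0.001, 0.0]
contact_force: [-0.3, 2.1, 6.0]
gripper_width: 12.6
grasp_force: 59.7
```

```bash
python3 - <<'E'
from h import *
i,p,d=grab('top'); s=arm.read_state(); print(s['position'],s['gripper_width'],s['grasp_force'],s['contact_force'],s['wrist_torque'])
fins(i,p,d,'top')
u,v=w2px(i,[432,-47,143]); c=[(a,c) for a,c,P in blobs((p.max(2)<45)&(abs(np.arange(560)[None]-311)<20)&(abs(np.arange(420)[:,None]-260)<20),40)]
for a,q in c: print(a,q,px2w(i,*q,z=143))
E
```

```text
[ 415.65380569 -352.79768579   -3.64765622] 12.58433327932301 59.70006287097931 [-0.22323673  1.50021534  6.75835354] [ 0.42479021  0.14903551 -0.1602554 ]
fin top 33 [340. 262.] unit x 1.4 y -94.6 (mid -93.9, ext 23.6) z 44.3 world [ 428.5 -141.3   44.3]
184 [311.3423913  259.10869565] [432.11216885 -46.79312475 143.        ]
```

Request:
arm_command --rows '[[[-0.06,0,0],[0,0,0]],[[-0.14,0,0],[0,0,0]],[[-0.22,0,0],[0,0,0]],[[-0.3,0,0],[0,0,0]],[[-0.38,0,0],[0,0,0]]]'

```text
clock: 21.1
position: [421.5, -258.5, -3.6]
ee_rot: [-0.688, 0.725, -0.002, 0.0]
contact_force: [-0.3, -5.6, 2.1]
gripper_width: 12.1
grasp_force: 59.3
```

Request:
arm_command --rows '[[[-0.08,0,0],[0,0,0]],[[-0.16,0,0],[0,0,0]],[[-0.24,0,0],[0,0,0]],[[-0.3,0,0],[0,0,0]],[[-0.35,0,0],[0,0,0]]]'

```text
clock: 21.6
position: [425.8, -170.7, -3.7]
ee_rot: [-0.689, 0.725, -0.001, 0.0]
contact_force: [-0.2, -7.0, 4.4]
gripper_width: 12.9
grasp_force: 59.5
```

Request:
arm_command --rows '[[[0,0,0],[0,0,0]],[[0,0,0],[0,0,0]],[[0,0,0],[0,0,0]]]'

```text
clock: 21.9
position: [425.8, -169.3, -3.6]
ee_rot: [-0.689, 0.725, -0.001, 0.001]
contact_force: [-0.4, 9.6, 8.9]
gripper_width: 12.7
grasp_force: 60.1
```

```bash
python3 - <<'E'
from h import *
i,p,d=grab('top','t2'); s=arm.read_state(); print(s['position'],s['gripper_width'],s['grasp_force'],s['contact_force'],s['wrist_torque'])
fins(i,p,d,'top')
c=p[225:300,190:430]; cv2.imwrite('pics/t2c.png',cv2.resize(c,(800,250),interpolation=cv2.INTER_CUBIC))
E
```

```text
[ 425.81542952 -169.3372028    -3.67113982] 12.354654016936205 60.08073270320892 [-1.59955975  8.37504193  8.87893779] [2.4865202  0.29420178 0.06246244]
```

View pics/t2c.png

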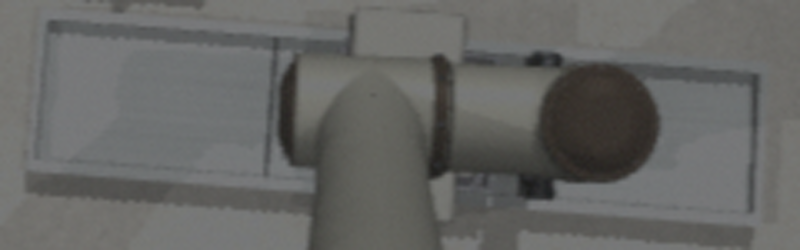

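```bash
python3 - <<'E'
from h import *
i,p,d=grab('scene','s2'); fins(i,p,d,'scene')
for y in(-118,118): print('line',y,[np.round(w2px(i,[*(UO+UX*x+UY*y),8]),1) for x in(-60,0,60)])
c=p[150:250,120:320]; cv2.imwrite('pics/s2c.png',cv2.resize(c,(800,400),interpolation=cv2.INTER_CUBIC))
E
```

```text
fin scene 24 [278. 192.] unit x 4.2 y 84.9 (mid 85.0, ext 17.9) z 43.9 world [440.6  37.8  43.9]
fin scene 10 [207. 209.] unit x 19.1 y -121.4 (mid -121.4, ext 8.9) z 44.0 world [ 444.8 -169.    44. ]
line -118 [array([206.7, 196.4]), array([209.4, 211.6]), array([212.4, 227.8])]
line 118 [array([283.5, 182.3]), array([288.4, 196.7]), array([293.5, 211.9])]
```

View pics/s2c.png

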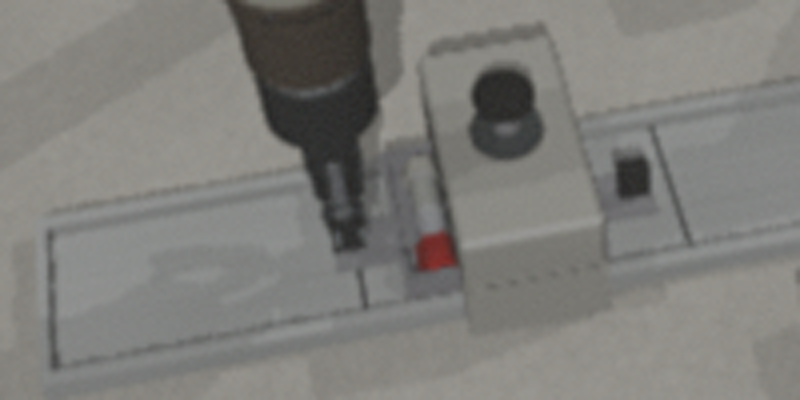

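The scene view shows the front tongue's end at about (657,205), some 15 mm short of the black line near x=678. The rear tongue goes about 18 mm past its own line. Sliding on about 16.5 mm.

Request:
arm_command --rows '[[[-0.03,0,0],[0,0,0]],[[-0.066,0,0],[0,0,0]],[[-0.066,0,0],[0,0,0]],[[-0.066,0,0],[0,0,0]],[[-0.066,0,0],[0,0,0]]]'

```text
clock: 22.5
position: [426.7, -153.8, -3.6]
ee_rot: [-0.689, 0.725, -0.001, 0.001]
contact_force: [-1.1, 1.6, 6.7]
gripper_width: 12.3
grasp_force: 59.9
```

Request:
arm_command --rows '[[[0,0,0],[0,0,0]],[[0,0,0],[0,0,0]],[[0,0,0],[0,0,0]],[[0,0,0],[0,0,0]]]' --grip 0.6

```text
clock: 22.9
position: [425.4, -153.9, -4.8]
ee_rot: [-0.688, 0.726, 0.0, -0.0]
contact_force: [-0.4, -0.1, -0.4]
gripper_width: 52.0
grasp_force: 0.0
```

Request:
arm_command --rows '[[[0,0,-0.1],[0,0,0]],[[0,0,-0.3],[0,0,0]],[[0,0,-0.5],[0,0,0]],[[0,0,-0.7],[0,0,0]],[[0,0,-0.8],[0,0,0]]]'

```text
clock: 23.4
position: [427.4, -154.2, 200.1]
ee_rot: [-0.688, 0.725, -0.003, 0.002]
contact_force: [0.3, 0.9, -0.9]
gripper_width: 51.1
grasp_force: 0.0
```

```bash
python3 - <<'E'
from h import *
for n in('scene','wrist'):
    i,p,d=grab(n,n+'3'); s=arm.read_state(); fins(i,p,d,n)
plan(525,-47,230,-3); plan(640,188,150,-3)
E
```

```text
fin scene 24 [283. 191.] unit x 3.4 y 100.2 (mid 100.2, ext 18.3) z 43.5 world [440.6  53.1  43.5]
fin scene 28 [211. 204.] unit x 2.6 y -107.9 (mid -108.2, ext 20.3) z 43.5 world [ 429.  -154.7   43.5]
fin wrist 288 [286. 189.] unit x -1.1 y -108.4 (mid -107.9, ext 23.8) z 43.3 world [ 425.3 -155.    43.3]
fin wrist 39 [285. 352.] unit x -1.0 y 109.2 (mid 108.9, ext 8.9) z 43.6 world [436.6  62.3  43.6]
from [ 428.2 -154.2  199.8] yaw -93.0 shift [-0.448 -0.365 -0.118] turn [-0.002 -0.003 -0.5  ]
from [ 428.2 -154.2  199.8] yaw -93.0 shift [-1.411 -0.772  0.206] turn [-0.002 -0.003 -0.5  ]
```

Request:
arm_command --rows '[[[-0.2,0.2,0],[0,0,-0.235]],[[-0.3,0.25,0],[0,0,-0.235]],[[-0.43,0.28,0],[0,0,-0.235]],[[-0.43,0.28,0],[0,0,-0.235]],[[-0.43,0.28,0],[0,0,-0.235]]]'

```text
clock: 24.0
position: [360.4, -41.9, 194.5]
ee_rot: [0.905, -0.425, -0.001, 0.0]
contact_force: [-0.1, 0.3, -0.7]
gripper_width: 51.5
grasp_force: 0.0
```

Request:
arm_command --rows '[[[0,0,0],[0,0,-0.235]],[[0,0,0],[0,0,-0.235]],[[0,0,0],[0,0,-0.235]],[[0,0,0],[0,0,-0.235]],[[0,0,0],[0,0,-0.235]]]'

```text
clock: 24.5
position: [360.5, -42.9, 194.2]
ee_rot: [0.997, -0.071, -0.001, 0.0]
contact_force: [0.6, -0.1, -0.2]
gripper_width: 51.4
grasp_force: 0.0
```

Request:
arm_command --rows '[[[0,0,0],[0,0,-0.03]],[[0,0,0],[0,0,-0.03]],[[0,0,0],[0,0,-0.03]]]'

```text
clock: 24.8
position: [360.9, -42.9, 194.7]
ee_rot: [1.0, -0.028, -0.001, 0.0]
contact_force: [0.3, -0.3, 1.1]
gripper_width: 51.3
grasp_force: 0.0
```

```bash
python3 - <<'E'
from h import *
i,p,d=grab('wrist','w11'); s=arm.read_state(); print(s['position']); fins(i,p,d); np.savez('w11.npz',p=p,d=d)
X=wcloud(i,d); 
m=(X[...,2]>95)&(X[...,2]<106)&(d>0)&(abs(X[...,1]+47)<80)&(np.arange(420)[:,None]<250); W=X[m]; Q=W[:,:2]-UO
for lo,hi in((-20,0),(0,20),(20,40),(40,60)):
    k=(Q@UX>lo)&(Q@UX<hi); y=(Q@UY)[k]; print('hood y range',lo,y.min().round(1) if k.any() else None,y.max().round(1) if k.any() else None)
m=(X[...,2]>138)&(X[...,2]<150)&(d>0)&(np.arange(420)[:,None]<280); W=X[m];Q=W[:,:2]-UO; print('plunger',W.mean(0),np.c_[Q@UX,Q@UY].min(0),np.c_[Q@UX,Q@UY].max(0))
# line/tongue profile along unit y at x=-30..45 (floor)
for x in(-3,30,40):
  for sg in(1,-1):
    o=[]
    for y in range(96,128,2):
        P=[*(UO+UX*x+UY*y*sg),8]; u,v=wrist_w2px(i,P); o.append(int(p[int(round(v)),int(round(u))].max()) if 0<=v<420 and 0<=u<560 else -1)
    print(x,sg,o)
E
```

```text
[361.04060149 -42.85843237 194.86656511]
fin wrist 292 [182. 125.] unit x -1.0 y 101.1 (mid 101.8, ext 23.9) z 43.2 world [436.3  54.2  43.2]
fin wrist 284 [388. 125.] unit x -1.1 y -106.1 (mid -106.8, ext 23.5) z 43.2 world [ 425.4 -152.7   43.2]
hood y range -20 -51.7 47.6
hood y range 0 -51.3 47.0
hood y range 20 -51.9 47.4
hood y range 40 -51.9 47.3
plunger [431.25198719 -48.90388501 142.36740077] [-21.91519631 -23.99517172] [20.65289949 19.51315566]
-3 1 [2, 9, 1, 13, 19, 19, 12, 15, 19, 11, 13, 12, 15, 18, 15, 58]
-3 -1 [96, 15, 2, 5, 0, 8, 12, 16, 11, 17, 13, 19, 14, 14, 17, 11]
30 1 [147, 150, 146, 147, 146, 147, 145, 148, 150, 120, 8, 151, 148, 144, 145, 147]
30 -1 [136, 137, 136, 138, 138, 138, 137, 139, 135, 138, 139, 135, 16, 138, 140, 139]
40 1 [154, 152, 151, 151, 151, 153, 153, 151, 155, 137, 10, 158, 158, 152, 151, 152]
40 -1 [136, 138, 140, 139, 140, 139, 139, 138, 140, 138, 140, 100, 18, 132, 139, 138]
```

View pics/w11.png

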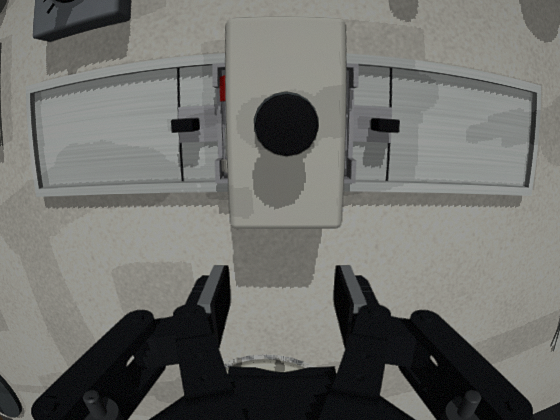

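The wrist view from above the hood shows the tray centred. The fins are at −106.8/+101.8, the hood edges at −51.7/+47.3 and the lines at −120/+116, and all three share a centre to within about 0.4 mm. Next is the dial.

Request:
arm_command --rows '[[[0.8,-0.95,0],[0,0,0]],[[0.8,-0.95,0],[0,0,0]],[[0.8,-0.95,0],[0,0,0]],[[0.8,-0.95,0.1],[0,0,0]],[[0.8,-0.95,0.3],[0,0,0]]]'

```text
clock: 25.35
position: [530.5, 136.7, 163.4]
ee_rot: [1.0, -0.027, 0.003, -0.001]
contact_force: [0.6, -0.5, 0.9]
gripper_width: 51.1
grasp_force: 0.0
```

Request:
arm_command --rows '[[[0,0,0.02],[0,0,0]],[[0,0,0.02],[0,0,0]],[[0,0,0.02],[0,0,0]],[[0,0,0.02],[0,0,0]],[[0,0,0.02],[0,0,0]]]'

```text
clock: 25.85
position: [527.0, 133.4, 158.3]
ee_rot: [1.0, -0.027, 0.001, -0.001]
contact_force: [-0.2, 0.8, -0.6]
gripper_width: 51.0
grasp_force: 0.0
```

```bash
python3 - <<'E'
from h import *
i,p,d=grab('wrist','w12'); s=arm.read_state(); print(s['position']); np.savez('w12.npz',p=p,d=d,**{k:np.array(v) for k,v in i.items()})
for q,z in(('dial_centre',65),('dial_tip',44),('marker_tip',44),('box',40)):
  for r in arm.spot_in('wrist',q)[:2]: print(q,round(r['score'],2),np.round(r['position'],1),wrist_px2w(i,*r['position'],z=z).round(1))
cv2.imwrite('pics/w12c.png',cv2.resize(p[20:260,130:450],(800,600),interpolation=cv2.INTER_CUBIC))
E
```

```text
[527.01902138 133.45730702 158.19885977]
dial_centre 0.96 [216.1  82.8] [635.  181.6  65. ]
dial_centre 0.22 [550.  100.4] [ 629.7 -146.8   65. ]
dial_tip 0.68 [215.4  80.1] [639.9 186.2  44. ]
marker_tip 0.61 [190.7  32.4] [687.1 206.3  44. ]
box 0.97 [219.5  82. ] [638.3 183.4  40. ]
box 0.74 [341.8 252. ] [471.7  78.5  40. ]
```

View pics/w12c.png

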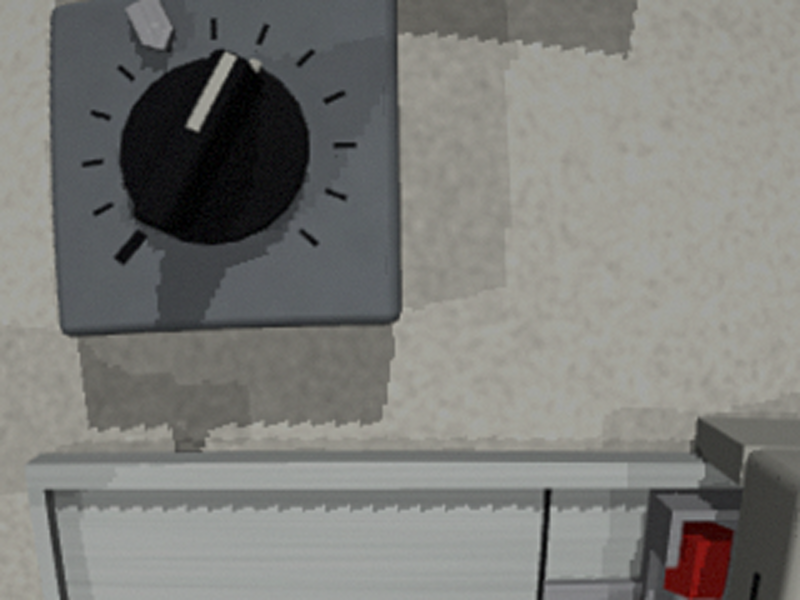

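The crop shows the pointer line from (231,57) to (193,128), pointing up and to the right, the marker at (150,25) and the off tick at (128,248), so the dial has to turn anticlockwise. That was my last picture view, so from here I go by numbers. I'm moving the camera straight over the dial.

Request:
arm_command --rows '[[[0.125,-0.24,0.08],[0,0,0]],[[0.125,-0.24,0.2],[0,0,0]],[[0.125,-0.24,0.2],[0,0,0]],[[0.125,-0.24,0.2],[0,0,0]],[[0.125,-0.24,0.2],[0,0,0]]]'

```text
clock: 26.6
position: [561.9, 191.9, 108.0]
ee_rot: [1.0, -0.027, 0.001, -0.0]
contact_force: [-0.6, -0.1, -0.1]
gripper_width: 50.9
grasp_force: 0.0
```

Request:
arm_command --rows '[[[0,0,0],[0,0,0]],[[0,0,0],[0,0,0]],[[0,0,0],[0,0,0]]]'

```text
clock: 26.9
position: [561.6, 192.0, 107.8]
ee_rot: [1.0, -0.027, 0.001, -0.0]
contact_force: [-0.9, 0.9, -1.0]
gripper_width: 51.2
grasp_force: 0.0
```

```bash
cat > dial.py <<'E'
from h import *
def look(tag):
    i,p,d=grab('wrist',tag); s=arm.read_state(); X=wcloud(i,d); rows=np.arange(420)[:,None]
    near=(np.hypot(X[...,0]-640,X[...,1]-187)<110)&(d>0)
    top=near&(X[...,2]>36)&(X[...,2]<56); W=X[top]
    r=cv2.minAreaRect(W[:,:2].astype(np.float32)); print('TCP',s['position'].round(1),'box',r)
    bar=near&(X[...,2]>76)&(X[...,2]<88)&(np.hypot(X[...,0]-640,X[...,1]-187)<45); B=X[bar]
    if len(B)>20:
        rb=cv2.minAreaRect(B[:,:2].astype(np.float32)); m,ax,sd=axis(B); print('bar',len(B),B.mean(0).round(1),rb,'pca',np.degrees(np.arctan2(ax[1],ax[0])).round(1))
        wl=bar&(p.min(2)>90); L=X[wl]
        if len(L)>10: m,ax,sd=axis(L); print('line',len(L),L.mean(0).round(1),'ang',np.degrees(np.arctan2(ax[1],ax[0])).round(1),sd)
    return i,p,d,X,top,bar
E
python3 - <<'E'
from dial import *
i,p,d,X,top,bar=look('w13'); c=np.array([640.5,187.]); Q=X[...,:2]-c; r=np.hypot(Q[...,0],Q[...,1]); a=np.degrees(np.arctan2(Q[...,1],Q[...,0]))
mk=(r>40)&(r<64)&(X[...,2]>43)&(X[...,2]<50)&(p.min(2)>110)&(np.arange(420)[:,None]<300)&(d>0)
for n,cc,P in blobs(mk,15):
    k=(P[:,1],P[:,0]); print('marker?',n,cc.round(),X[k].mean(0).round(1),'r',r[k].min().round(),r[k].max().round(),'ang mean',a[k].mean().round(1),a[k].min().round(1),a[k].max().round(1))
mk=(r<40)&(p.min(2)>100)&(X[...,2]>44)&(d>0)
for n,cc,P in blobs(mk,4):
    k=(P[:,1],P[:,0]); print('white',n,cc.round(),X[k].mean(0).round(1),'ang',a[k].mean().round(1),'r',r[k].min().round(),r[k].max().round())
# ticks
mk=(r>34)&(r<62)&(p.max(2)<50)&(X[...,2]<46)&(X[...,2]>36)
print([ (n,a[P[:,1],P[:,0]].mean().round(1),r[P[:,1],P[:,0]].mean().round(1)) for n,cc,P in blobs(mk,8)])
sk=(X[...,2]>44)&(X[...,2]<55)&(r<45)&(p.max(2)<60)&(d>0); S=X[sk]; print('skirt',len(S),cv2.minEnclosingCircle(S[:,:2].astype(np.float32)))
E
```

```text
TCP [561.6 192.  107.6] box ((640.3909301757812, 186.73353576660156), (129.19369506835938, 129.37985229492188), 87.83686065673828)
bar 2196 [640.5 186.8  81.2] ((640.382568359375, 186.86380004882812), (14.323273658752441, 60.275657653808594), 59.06983947753906) pca 149.4
line 307 [654.  178.8  82.1] ang 149.5 [1.22303197 7.50356429]
marker? 419 [253.  46.] [690.9 206.7  45.5] r 43.0 64.0 ang mean 21.3 14.4 28.1
white 297 [298.  89.] [654.  178.8  82.1] ang -31.7 r 3.0 29.0
[(np.int32(22), np.float64(-2.2), np.float64(45.9)), (np.int32(22), np.float64(-24.9), np.float64(45.7)), (np.int32(21), np.float64(42.7), np.float64(45.7)), (np.int32(22), np.float64(-47.4), np.float64(45.8)), (np.int32(22), np.float64(65.4), np.float64(46.1)), (np.int32(22), np.float64(-69.9), np.float64(45.9)), (np.int32(20), np.float64(-92.4), np.float64(46.0)), (np.int32(20), np.float64(88.2), np.float64(45.8)), (np.int32(18), np.float64(-114.8), np.float64(46.1)), (np.int32(21), np.float64(110.4), np.float64(45.8)), (np.int32(107), np.float64(133.1), np.float64(45.6)), (np.int32(16), np.float64(-137.1), np.float64(46.4))]
skirt 4799 ((640.2274169921875, 186.78538513183594), 33.82331848144531)
```

```bash
python3 -c "
from h import *
plan(640.4,186.85,100,-30.6)"
```

```text
from [561.6 192.  107.6] yaw -3.1 shift [0.316 0.004 0.031] turn [-0.    -0.     0.153]
```

Request:
arm_command --rows '[[[0.2,0.004,0.03],[0,0,0.05]],[[0.316,0.004,0.03],[0,0,0.1]],[[0.316,0.004,0.03],[0,0,0.153]],[[0.316,0.004,0.03],[0,0,0.153]],[[0.316,0.004,0.03],[0,0,0.153]]]'

```text
clock: 27.45
position: [640.4, 186.7, 99.1]
ee_rot: [0.965, -0.264, -0.0, 0.0]
contact_force: [0.4, -0.5, 0.2]
gripper_width: 51.1
grasp_force: 0.0
```

Request:
arm_command --rows '[[[0,0,0.1],[0,0,0]],[[0,0,0.2],[0,0,0]],[[0,0,0.27],[0,0,0]],[[0,0,0.3],[0,0,0]],[[0,0,0.3],[0,0,0]]]'

```text
clock: 27.95
position: [639.6, 186.7, 23.4]
ee_rot: [0.965, -0.263, -0.001, 0.001]
contact_force: [-0.0, -0.6, -0.3]
gripper_width: 50.9
grasp_force: 0.0
```

Request:
arm_command --rows '[[[0,0,0],[0,0,0]],[[0,0,0],[0,0,0]]]'

```text
clock: 28.15
position: [641.2, 187.4, 25.8]
ee_rot: [0.965, -0.264, 0.001, -0.001]
contact_force: [-0.5, -0.7, -0.7]
gripper_width: 51.2
grasp_force: 0.0
```

```bash
python3 -c "
from h import *
plan(640.4,186.85,25,-30.6); print(arm.read_state()['contact_force'])"
```

```text
from [641.2 187.4  25.8] yaw -30.6 shift [-0.001  0.004  0.003] turn [-0.001 -0.     0.   ]
[-0.52576589 -0.65276282 -0.72140861]
```

Request:
arm_command --rows '[[[0,0,0],[0,0,0]],[[0,0,0],[0,0,0]],[[0,0,0],[0,0,0]],[[0,0,0],[0,0,0]],[[0,0,0],[0,0,0]]]' --grip 0

```text
clock: 28.65
position: [640.2, 186.6, 25.1]
ee_rot: [0.965, -0.264, 0.0, 0.0]
contact_force: [-2.0, -1.8, 5.5]
gripper_width: 12.9
grasp_force: 60.2
```

Request:
arm_command --rows '[[[0,0,0],[0,0,-0.035]],[[0,0,0],[0,0,-0.07]],[[0,0,0],[0,0,-0.105]],[[0,0,0],[0,0,-0.14]],[[0,0,0],[0,0,-0.145]]]'

```text
clock: 29.15
position: [639.9, 185.8, 25.0]
ee_rot: [0.999, -0.038, -0.001, 0.001]
contact_force: [-2.9, -4.5, 5.6]
gripper_width: 13.6
grasp_force: 60.3
```

Request:
arm_command --rows '[[[0,0,0],[0,0,-0.035]],[[0,0,0],[0,0,-0.07]],[[0,0,0],[0,0,-0.105]],[[0,0,0],[0,0,-0.135]],[[0,0,0],[0,0,-0.144]]]'

```text
clock: 29.65
position: [639.9, 185.1, 25.1]
ee_rot: [0.982, 0.187, -0.001, 0.001]
contact_force: [-1.9, -6.2, 5.8]
gripper_width: 12.9
grasp_force: 60.3
```

Request:
arm_command --rows '[[[0,0,0],[0,0,0]],[[0,0,0],[0,0,0]],[[0,0,0],[0,0,0]]]'

```text
clock: 29.95
position: [639.9, 185.1, 25.0]
ee_rot: [0.983, 0.186, -0.001, 0.001]
contact_force: [-2.6, -6.3, 5.8]
gripper_width: 12.9
grasp_force: 60.3
```

```bash
python3 -c "
from h import *
plan(640.4,186.85,25,21.5); s=arm.read_state(); print(s['contact_force'],s['wrist_torque'],s['gripper_width'],s['grasp_force'])"
```

```text
from [639.9 185.1  25. ] yaw 21.4 shift [ 0.004 -0.006  0.   ] turn [ 0.001  0.001 -0.   ]
[-2.57935338 -6.34022629  5.84000123] [-1.59177384e+00  5.18475635e-01 -1.08131249e-04] 12.943509778926446 60.27671813964844
```

Request:
arm_command --rows '[[[0,0,0],[0,0,0]],[[0,0,0],[0,0,0]],[[0,0,0],[0,0,0]]]' --grip 0.6

```text
clock: 30.25
position: [640.4, 187.4, 24.0]
ee_rot: [0.983, 0.186, 0.0, -0.0]
contact_force: [-0.7, -0.0, 0.7]
gripper_width: 50.8
grasp_force: 0.0
```

Request:
arm_command --rows '[[[0,0,-0.1],[0,0,0]],[[0,0,-0.24],[0,0,0]],[[-0.1,0,-0.33],[0,0,0]],[[-0.25,0,-0.33],[0,0,0]],[[-0.31,0,-0.33],[0,0,0]]]'

```text
clock: 30.75
position: [565.9, 158.3, 107.6]
ee_rot: [0.983, 0.186, 0.0, -0.001]
contact_force: [-0.1, 0.1, -0.5]
gripper_width: 51.3
grasp_force: 0.0
```

Request:
arm_command --rows '[[[0,0,0],[0,0,0]],[[0,0,0],[0,0,0]],[[0,0,0],[0,0,0]]]'

```text
clock: 31.05
position: [569.1, 159.3, 106.6]
ee_rot: [0.983, 0.186, 0.0, -0.0]
contact_force: [-0.0, -0.2, -0.7]
gripper_width: 51.1
grasp_force: 0.0
```

```bash
cat >> dial.py <<'E'
def marker(i,p,d,X):
    c=np.array([640.4,186.85]); Q=X[...,:2]-c; r=np.hypot(Q[...,0],Q[...,1])
    mk=(r>42)&(r<64)&(X[...,2]>43)&(X[...,2]<50)&(p.min(2)>100)&(d>0)
    for n,cc,P in blobs(mk,40):
        k=(P[:,1],P[:,0]); m=Q[k].mean(0); print('marker',n,'ang of mean',np.degrees(np.arctan2(m[1],m[0])).round(2),'r',r[k].mean().round(1))
E
python3 - <<'E'
from dial import *
o=look('w14'); marker(*o[:4])
E
```

```text
TCP [569.  159.2 106.5] box ((640.3814086914062, 186.71153259277344), (129.1903533935547, 129.2303466796875), 87.75968170166016)
bar 2226 [640.4 186.9  81.2] ((639.9524536132812, 186.63548278808594), (59.14154815673828, 14.468348503112793), 21.519550323486328) pca -158.5
line 299 [655.2 192.7  82.2] ang -158.6 [1.17316512 7.48715029]
marker 430 ang of mean 21.16 r 54.4
```

The dial is at 21.5° and the marker at 21.2–21.5°, so it's set. Next is the plunger, with the fingers shut.

```bash
python3 -c "
from h import *
plan(431.3,-48.9,150)"
```

```text
from [569.  159.2 106.5] yaw 21.4 shift [-0.817  0.573 -0.174] turn [0. 0. 0.]
```

Request:
arm_command --rows '[[[0,0,-0.174],[0,0,0]],[[-0.817,0.573,-0.174],[0,0,0]],[[-0.817,0.573,-0.174],[0,0,0]],[[-0.817,0.573,-0.174],[0,0,0]],[[-0.817,0.573,-0.174],[0,0,0]]]' --grip 0

```text
clock: 31.6
position: [457.2, -9.2, 150.2]
ee_rot: [0.982, 0.186, 0.0, 0.0]
contact_force: [0.5, -0.7, -0.1]
gripper_width: -0.0
grasp_force: 0.0
```

Request:
arm_command --rows '[[[0,0,0],[0,0,0]],[[0,0,0],[0,0,0]],[[0,0,0],[0,0,0]],[[0,0,0],[0,0,0]]]'

```text
clock: 32.0
position: [458.7, -7.2, 150.2]
ee_rot: [0.982, 0.187, 0.0, 0.0]
contact_force: [-0.3, -0.4, 0.4]
gripper_width: -0.0
grasp_force: 0.0
```

```bash
python3 -c "
from h import *
plan(431.3,-48.9,118)"
```

```text
from [458.7  -7.2 150.2] yaw 21.5 shift [-0.163  0.115  0.129] turn [0. 0. 0.]
```

Request:
arm_command --rows '[[[-0.163,0.115,0],[0,0,0]],[[-0.163,0.115,0],[0,0,0]],[[-0.163,0.115,0.06],[0,0,0]],[[-0.163,0.115,0.12],[0,0,0]],[[-0.163,0.115,0.12],[0,0,0]]]'

```text
clock: 32.5
position: [429.5, -49.3, 118.6]
ee_rot: [0.982, 0.186, -0.002, -0.0]
contact_force: [0.1, 0.6, 0.4]
gripper_width: 0.2
grasp_force: 0.0
```

Request:
arm_command --rows '[[[0,0,0.012],[0,0,0]],[[0,0,0.024],[0,0,0]],[[0,0,0.036],[0,0,0]],[[0,0,0.044],[0,0,0]],[[0,0,0.044],[0,0,0]]]'

```text
clock: 33.0
position: [431.2, -49.3, 109.8]
ee_rot: [0.983, 0.186, 0.001, -0.0]
contact_force: [-0.5, 2.7, 2.8]
gripper_width: 0.1
grasp_force: 1.5
```

Request:
arm_command --rows '[[[0,0,0.008],[0,0,0]],[[0,0,0.016],[0,0,0]],[[0,0,0.016],[0,0,0]]]'

```text
clock: 33.3
position: [431.2, -49.4, 105.6]
ee_rot: [0.983, 0.186, 0.001, -0.0]
contact_force: [0.4, 4.0, 3.7]
gripper_width: 0.3
grasp_force: 2.1
```

Request:
arm_command --rows '[[[0,0,0.012],[0,0,0]],[[0,0,0.024],[0,0,0]],[[0,0,0.032],[0,0,0]],[[0,0,0.032],[0,0,0]]]'

```text
clock: 33.7
position: [431.4, -49.5, 100.4]
ee_rot: [0.982, 0.187, 0.001, 0.0]
contact_force: [-6.3, 4.3, 24.1]
gripper_width: -0.1
grasp_force: 12.4
```

Request:
arm_command --rows '[[[0,0,0.006],[0,0,0]],[[0,0,0.012],[0,0,0]],[[0,0,0.012],[0,0,0]],[[0,0,0.012],[0,0,0]]]'

```text
clock: 34.1
position: [431.7, -49.7, 100.0]
ee_rot: [0.982, 0.187, 0.002, 0.001]
contact_force: [-13.6, 8.5, 44.4]
gripper_width: -0.1
grasp_force: 22.1
```

The plunger is on its stop: z holds at 100 and the force rose to 44 N. Letting it rise, then moving to the front fin.

Request:
arm_command --rows '[[[0,0,-0.04],[0,0,0]],[[0,0,-0.1],[0,0,0]],[[0,0,-0.2],[0,0,0]],[[0,0,-0.3],[0,0,0]],[[0,0,-0.3],[0,0,0]]]'

```text
clock: 34.6
position: [431.2, -50.1, 171.5]
ee_rot: [0.983, 0.186, 0.002, 0.0]
contact_force: [-1.2, -0.0, -0.2]
gripper_width: 0.1
grasp_force: 0.0
```

Request:
arm_command --rows '[[[0,0,0],[0,0,-0.2]],[[0,0,0],[0,0,-0.2]],[[0,0,0],[0,0,-0.2]],[[0,0,0],[0,0,-0.2]],[[0,0,0],[0,0,-0.2]]]' --grip 0.6

```text
clock: 35.1
position: [428.7, -50.2, 167.8]
ee_rot: [0.877, 0.481, -0.002, -0.001]
contact_force: [-0.3, 0.3, -0.9]
gripper_width: 51.0
grasp_force: 0.0
```

Request:
arm_command --rows '[[[0,0,0],[0,0,-0.164]],[[0,0,0],[0,0,-0.164]],[[0,0,0],[0,0,-0.164]],[[0,0,0],[0,0,-0.164]],[[0,0,0],[0,0,-0.164]]]'

```text
clock: 35.6
position: [429.3, -50.0, 168.4]
ee_rot: [0.727, 0.687, -0.001, -0.001]
contact_force: [-0.3, 0.5, -0.8]
gripper_width: 51.3
grasp_force: 0.0
```

```bash
python3 - <<'E'
from h import *
i,p,d=grab('wrist','w15'); fins(i,p,d); X=wcloud(i,d); print('plunger z',np.percentile(X[...,2][(abs(X[...,0]-431)<15)&(abs(X[...,1]+49)<15)&(d>0)],[50,90]) if ((abs(X[...,0]-431)<15)&(abs(X[...,1]+49)<15)).any() else None)
plan(436.3,54.2,170,87); s=arm.read_state(); print(s['joints'].round(2))
E
```

```text
fin wrist 385 [285.  87.] unit x -1.0 y 102.1 (mid 102.3, ext 23.2) z 43.4 world [436.4  55.2  43.4]
fin wrist 243 [285. 293.] unit x -1.4 y -104.7 (mid -106.4, ext 22.9) z 43.0 world [ 425.2 -151.3   43. ]
plunger z [275.56090813 286.33993392]
from [429.4 -50.  168.5] yaw 86.8 shift [ 0.418  0.004 -0.006] turn [-0.001  0.    -0.001]
[ 0.26  0.09 -0.49 -0.   -1.    2.82]
```

Request:
arm_command --rows '[[[0.2,0.005,0],[0,0,0]],[[0.4,0.005,0],[0,0,0]],[[0.42,0.005,0],[0,0,0]],[[0.42,0.005,0.1],[0,0,0]],[[0.42,0.005,0.2],[0,0,0]]]'

```text
clock: 36.15
position: [437.1, 55.6, 118.9]
ee_rot: [0.726, 0.688, 0.001, 0.0]
contact_force: [0.3, -0.9, -0.7]
gripper_width: 51.5
grasp_force: 0.0
```

Request:
arm_command --rows '[[[0,0,0.15],[0,0,0]],[[0,0,0.3],[0,0,0]],[[0,0,0.42],[0,0,0]],[[0,0,0.48],[0,0,0]],[[0,0,0.49],[0,0,0]]]'

```text
clock: 36.65
position: [435.2, 53.8, -5.3]
ee_rot: [0.726, 0.687, -0.003, -0.001]
contact_force: [-1.1, -0.1, -0.0]
gripper_width: 51.2
grasp_force: 0.0
```

Request:
arm_command --rows '[[[0,0,0],[0,0,0]],[[0,0,0],[0,0,0]]]'

```text
clock: 36.85
position: [437.8, 55.3, -2.4]
ee_rot: [0.726, 0.688, 0.001, 0.0]
contact_force: [1.0, 0.2, 1.2]
gripper_width: 51.5
grasp_force: 0.0
```

Request:
arm_command --rows '[[[0,0,0],[0,0,0]],[[0,0,0],[0,0,0]],[[0,0,0],[0,0,0]],[[0,0,0],[0,0,0]],[[0,0,0],[0,0,0]]]' --grip 0

```text
clock: 37.35
position: [437.7, 55.3, -2.3]
ee_rot: [0.726, 0.688, 0.001, 0.0]
contact_force: [-0.9, -0.2, 6.6]
gripper_width: 12.8
grasp_force: 59.4
```

```bash
python3 -c "
from h import *
a=np.array([436.4,55.2])+UY*195
plan(a[0],a[1],-4); print(arm.read_state()['joints'].round(2))"
```

```text
from [437.7  55.3  -2.3] yaw 87.0 shift [ 0.779 -0.006  0.007] turn [0. 0. 0.]
[ 0.5   0.36 -0.69  0.   -0.52  2.59]
```

Request:
arm_command --rows '[[[0.06,-0.001,0],[0,0,0]],[[0.14,-0.001,0],[0,0,0]],[[0.22,-0.002,0],[0,0,0]],[[0.3,-0.002,0],[0,0,0]],[[0.38,-0.003,0],[0,0,0]]]'

```text
clock: 37.85
position: [439.5, 147.0, -2.3]
ee_rot: [0.726, 0.688, -0.004, 0.001]
contact_force: [1.2, -13.3, 11.7]
gripper_width: 12.7
grasp_force: 60.2
```

Request:
arm_command --rows '[[[0.08,0,0],[0,0,0]],[[0.16,0,0],[0,0,0]],[[0.24,0,0],[0,0,0]],[[0.32,0,0],[0,0,0]],[[0.4,0,0],[0,0,0]]]'

```text
clock: 38.35
position: [444.8, 245.5, -2.3]
ee_rot: [0.726, 0.688, -0.005, 0.001]
contact_force: [-0.2, -14.3, 13.3]
gripper_width: 13.0
grasp_force: 60.4
```

Request:
arm_command --rows '[[[0,0,0],[0,0,0]],[[0,0,0],[0,0,0]],[[0,0,0],[0,0,0]]]'

```text
clock: 38.65
position: [446.8, 250.5, -2.2]
ee_rot: [0.726, 0.688, 0.001, -0.0]
contact_force: [-2.8, 0.7, 5.2]
gripper_width: 12.7
grasp_force: 60.1
```

```bash
python3 - <<'E'
from h import *
s=arm.read_state(); print(s['position'],s['gripper_width'],s['grasp_force'],s['contact_force'])
for n in('scene','top'):
    i,p,d=grab(n); fins(i,p,d,n)
E
```

```text
[446.75497359 250.45641437  -2.24579087] 12.69082784175795 60.05448818206787 [-2.7664579   0.70192639  5.21852174]
fin scene 12 [344. 178.] unit x -3.5 y 288.5 (mid 288.1, ext 8.5) z 43.8 world [443.5 241.5  43.8]
fin scene 11 [348. 182.] unit x 18.1 y 296.3 (mid 296.2, ext 9.6) z 43.9 world [465.5 248.2  43.9]
fin scene 26 [278. 191.] unit x 0.6 y 85.5 (mid 85.6, ext 20.2) z 43.2 world [437.   38.6  43.2]
fin top 32 [280. 258.] unit x -1.3 y 88.3 (mid 88.5, ext 19.0) z 45.2 world [435.3  41.4  45.2]
```

Request:
arm_command --rows '[[[0,0,0],[0,0,0]],[[0,0,0],[0,0,0]],[[0,0,0],[0,0,0]]]' --grip 0.6

```text
clock: 39.05
position: [446.6, 249.7, -3.3]
ee_rot: [0.726, 0.688, -0.0, 0.0]
contact_force: [0.3, 0.4, -0.4]
gripper_width: 51.2
grasp_force: 0.0
```

Request:
arm_command --rows '[[[0,0,-0.1],[0,0,0]],[[0,0,-0.3],[0,0,0]],[[0,0,-0.5],[0,0,0]],[[0,0,-0.6],[0,0,0]],[[0,0,-0.6],[0,0,0]]]'

```text
clock: 39.55
position: [448.9, 251.6, 151.3]
ee_rot: [0.725, 0.688, 0.005, 0.0]
contact_force: [0.5, -0.6, 0.7]
gripper_width: 51.3
grasp_force: 0.0
```

Request:
arm_command --rows '[[[-0.4,-0.33,0],[0,0,0.235]],[[-0.4,-0.33,0],[0,0,0.235]],[[-0.4,-0.33,0],[0,0,0.235]],[[-0.4,-0.33,0],[0,0,0.235]],[[-0.4,-0.33,0],[0,0,0.235]]]'

```text
clock: 40.05
position: [357.8, 153.1, 146.1]
ee_rot: [0.926, 0.377, -0.001, 0.0]
contact_force: [-0.7, 0.1, -0.4]
gripper_width: 51.1
grasp_force: 0.0
```

Request:
arm_command --rows '[[[0,0,0],[0,0,0.235]],[[0,0,0],[0,0,0.235]],[[0,0,0],[0,0,0.235]],[[0,0,0],[0,0,0.235]],[[0,0,0],[0,0,0.235]]]'

```text
clock: 40.55
position: [358.3, 153.7, 145.7]
ee_rot: [1.0, 0.017, -0.001, 0.001]
contact_force: [0.3, -1.1, 0.6]
gripper_width: 51.5
grasp_force: 0.0
```

Request:
arm_command --rows '[[[0,0,0],[0,0,0.03]],[[0,0,0],[0,0,0.03]],[[0,0,0],[0,0,0.03]]]'

```text
clock: 40.85
position: [358.6, 154.0, 146.2]
ee_rot: [1.0, -0.026, -0.001, 0.001]
contact_force: [-0.5, -0.2, 1.0]
gripper_width: 51.3
grasp_force: 0.0
```

```bash
cat >> h.py <<'E'
def tubes(i,p,d):
    """each tube: red cap centroid, then the cloud of points near it along the slot"""
    h=cv2.cvtColor(p,cv2.COLOR_BGR2HSV); X=wcloud(i,d)
    for a,c,P in blobs((h[...,1]>150)&((h[...,0]<8)|(h[...,0]>172))&(h[...,2]>50)&(d>0),100):
        W=X[P[:,1],P[:,0]]; t=W[W[:,2]>W[:,2].max()-4]; r=cv2.minAreaRect(W[:,:2].astype(np.float32))
        print('cap',a,c.round(),W.mean(0).round(1),'top',t.mean(0).round(1),'rect',np.round(r[0],1),np.round(r[1],1),round(r[2],1))
E
python3 - <<'E'
from h import *
i,p,d=grab('wrist','w16'); s=arm.read_state(); print(s['position'],s['joints'].round(2)); fins(i,p,d); tubes(i,p,d)
for r in arm.spot_in('wrist','tube1_mid')[:3]+arm.spot_in('wrist','tube1')[:3]: print(round(r['score'],2),np.round(r['position']),wrist_px2w(i,*r['position'],z=34).round(1))
for r in arm.spot_in('wrist','dish')[:1]: print('dish',r,wrist_px2w(i,*r['position'],z=4).round(1))
plan(436.5,192.8,60,-3)
E
```

```text
[358.71140779 154.05691574 146.31048597] [ 0.83  0.03 -0.61 -0.   -0.93  0.69]
fin wrist 407 [167. 114.] unit x -2.2 y 296.1 (mid 297.0, ext 23.5) z 43.1 world [445.2 249.   43.1]
fin wrist 389 [406. 116.] unit x -3.2 y 89.3 (mid 88.6, ext 23.6) z 43.1 world [433.5  42.6  43.1]
cap 944 [227.  70.] [478.2 195.1  35.7] top [478.4 196.4  38.4] rect [478.5 196.8] [29.8 25.9] 86.5
cap 940 [343.  79.] [465.6  97.4  35.8] top [465.8  95.8  38.6] rect [465.6  95.4] [29.4 25.9] 85.8
0.97 [343. 119.] [430.9  98.2  34. ]
0.72 [230. 107.] [445.7 194.9  34. ]
dish {'position': [43.7, 64.1], 'score': 0.59} [531.  417.5   4. ]
from [358.9 154.2 146.6] yaw -3.0 shift [ 0.302 -0.17   0.346] turn [0. 0. 0.]
```

Tray and tubes are clear of the hood. Picking tube 1 from its slot.

Request:
arm_command --rows '[[[0.15,-0.1,0],[0,0,0]],[[0.293,-0.189,0.1],[0,0,0]],[[0.293,-0.189,0.25],[0,0,0]],[[0.293,-0.189,0.36],[0,0,0]],[[0.293,-0.189,0.36],[0,0,0]]]' --grip 0.45

```text
clock: 41.55
position: [432.2, 195.5, 53.2]
ee_rot: [1.0, -0.027, -0.004, 0.003]
contact_force: [-0.4, 0.3, 0.3]
gripper_width: 38.7
grasp_force: 0.0
```

Request:
arm_command --rows '[[[0,0,0.1],[0,0,0]],[[0,0,0.18],[0,0,0]],[[0,0,0.24],[0,0,0]],[[0,0,0.265],[0,0,0]],[[0,0,0.272],[0,0,0]]]'

```text
clock: 42.05
position: [435.2, 198.1, -10.6]
ee_rot: [1.0, -0.026, 0.0, -0.0]
contact_force: [0.1, 1.0, -0.1]
gripper_width: 38.9
grasp_force: 0.0
```

Request:
arm_command --rows '[[[0,0,0],[0,0,0]],[[0,0,0],[0,0,0]],[[0,0,0],[0,0,0]]]'

```text
clock: 42.35
position: [435.1, 198.1, -10.3]
ee_rot: [1.0, -0.026, 0.001, -0.001]
contact_force: [-0.4, -0.0, 0.8]
gripper_width: 38.5
grasp_force: 0.0
```

Request:
arm_command --rows '[[[0,0,0],[0,0,0]],[[0,0,0],[0,0,0]],[[0,0,0],[0,0,0]],[[0,0,0],[0,0,0]]]' --grip 0

```text
clock: 42.75
position: [435.7, 198.4, -10.0]
ee_rot: [1.0, -0.026, 0.001, -0.001]
contact_force: [-1.1, -0.3, 6.4]
gripper_width: 17.9
grasp_force: 58.6
```

Request:
arm_command --rows '[[[0,0,-0.05],[0,0,0]],[[0,0,-0.15],[0,0,0]],[[0,0,-0.28],[0,0,0]],[[0,0,-0.4],[0,0,0]],[[0,0,-0.44],[0,0,0]]]'

```text
clock: 43.25
position: [436.0, 198.7, 101.8]
ee_rot: [1.0, -0.026, 0.002, -0.002]
contact_force: [0.5, 0.4, -0.5]
gripper_width: 17.5
grasp_force: 58.7
```

Request:
arm_command --rows '[[[0,0,0],[0,0,0]],[[0,0,0],[0,0,0]]]'

```text
clock: 43.45
position: [433.7, 197.0, 97.7]
ee_rot: [1.0, -0.027, -0.001, 0.001]
contact_force: [-0.5, 0.6, -1.1]
gripper_width: 17.7
grasp_force: 58.7
```

```bash
python3 - <<'E'
from h import *
s=arm.read_state(); print(s['gripper_width'],s['grasp_force']); plan(534.3,476.4,100,-3.8)
i,p,d=grab('wrist','w17'); fins(i,p,d); tubes(i,p,d)
E
```

```text
17.66077269883553 58.66348922252655
from [433.7 197.   97.7] yaw -3.1 shift [ 0.342 -1.138 -0.011] turn [0.    0.001 0.004]
fin wrist 603 [211. 210.] unit x -1.0 y 296.8 (mid 297.3, ext 23.8) z 43.1 world [446.5 249.7  43.1]
fin wrist 408 [470. 211.] unit x -2.1 y 90.3 (mid 89.0, ext 24.2) z 42.9 world [434.6  43.5  42.9]
cap 1176 [408. 171.] [467.   99.7  35.1] top [466.1  96.6  38.4] rect [465.9  95.8] [29.7 26.3] 86.5
cap 4679 [282. 198.] [478.6 195.6 142.7] top [477.5 195.7 145.8] rect [477.1 195.7] [29.4 26.4] 86.3
```

Request:
arm_command --rows '[[[0.05,-0.15,0],[0,0,0]],[[0.1,-0.3,0],[0,0,0]],[[0.15,-0.45,0],[0,0,0]],[[0.171,-0.569,0],[0,0,0]],[[0.171,-0.569,0],[0,0,0]]]'

```text
clock: 44.0
position: [485.3, 340.2, 96.1]
ee_rot: [1.0, -0.025, -0.001, 0.001]
contact_force: [-0.3, 0.0, -0.9]
gripper_width: 17.7
grasp_force: 58.8
```

Request:
arm_command --rows '[[[0.05,-0.15,0],[0,0,0]],[[0.1,-0.3,0],[0,0,0]],[[0.15,-0.45,0],[0,0,0]],[[0.171,-0.569,0],[0,0,0.004]],[[0.171,-0.569,0],[0,0,0.004]]]'

```text
clock: 44.5
position: [534.8, 479.2, 95.3]
ee_rot: [0.999, -0.032, -0.001, 0.001]
contact_force: [0.1, -0.8, -0.8]
gripper_width: 17.4
grasp_force: 58.9
```

Request:
arm_command --rows '[[[0,0,0],[0,0,0]],[[0,0,0],[0,0,0]]]'

```text
clock: 44.7
position: [534.4, 475.5, 97.6]
ee_rot: [0.999, -0.033, -0.001, 0.001]
contact_force: [0.4, 0.3, -1.2]
gripper_width: 17.6
grasp_force: 58.9
```

```bash
python3 - <<'E'
from h import *
s=arm.read_state(); print(s['gripper_width'],s['grasp_force'])
i,p,d=grab('wrist','w18'); X=wcloud(i,d); m=(abs(X[...,0]-539)<95)&(abs(X[...,1]-441)<95)&(X[...,2]>15)&(X[...,2]<27)&(d>0)
W=X[m]; print(len(W),W.min(0),W.max(0)); r=cv2.minAreaRect(W[:,:2].astype(np.float32)); print(r)
for x in(560,590): k=abs(W[:,0]-x)<4; print(x,W[k][:,1].min(),W[k][:,1].max())
for y in(400,420,500): k=abs(W[:,1]-y)<4; print(y,W[k][:,0].min() if k.any() else 0,W[k][:,0].max() if k.any() else 0)
plan(534.3,476.4,-20,-3.8)
E
```

```text
17.561727858588505 58.85190010070801
3558 [454.58778188 357.38773131  15.00441148] [621.18696352 523.54590539  23.86841002]
((538.3465576171875, 440.9461975097656), (158.22235107421875, 157.83120727539062), 86.14163208007812)
560 360.4298349477417 518.0449075014401
590 358.62682103548764 516.5278093284885
400 456.5866809170107 614.3894336293635
420 458.1197687616225 615.4309751675991
500 616.5087578707306 620.2293326755206
from [534.7 475.6  98.2] yaw -3.8 shift [-0.001 -0.004  0.473] turn [ 0.001  0.    -0.   ]
```

Dish centre is (538.3,440.9), as predicted. Lowering the tube.

Request:
arm_command --rows '[[[0,-0.003,0.15],[0,0,0]],[[0,-0.003,0.28],[0,0,0]],[[0,-0.003,0.38],[0,0,0]],[[0,-0.003,0.43],[0,0,0]],[[0,-0.003,0.45],[0,0,0]]]'

```text
clock: 45.25
position: [534.8, 476.7, -14.8]
ee_rot: [0.999, -0.033, -0.001, 0.001]
contact_force: [0.2, -0.3, -0.7]
gripper_width: 17.7
grasp_force: 58.9
```

Request:
arm_command --rows '[[[0,0,0.01],[0,0,0]],[[0,0,0.02],[0,0,0]],[[0,0,0.022],[0,0,0]],[[0,0,0.022],[0,0,0]]]'

```text
clock: 45.65
position: [535.5, 478.4, -18.2]
ee_rot: [0.999, -0.033, 0.0, -0.001]
contact_force: [0.1, 0.1, 0.0]
gripper_width: 17.2
grasp_force: 58.9
```

Request:
arm_command --rows '[[[0,0,0],[0,0,0]],[[0,0,0],[0,0,0]],[[0,0,0],[0,0,0]]]' --grip 0.38

```text
clock: 45.95
position: [535.3, 478.1, -18.8]
ee_rot: [0.999, -0.033, 0.0, -0.0]
contact_force: [0.7, -0.5, 0.5]
gripper_width: 32.5
grasp_force: 0.0
```

Request:
arm_command --rows '[[[0,0,-0.05],[0,0,0]],[[0,0,-0.2],[0,0,0]],[[0,0,-0.35],[0,0,0]],[[0,0,-0.5],[0,0,0]],[[0,0,-0.5],[0,0,0]]]'

```text
clock: 46.45
position: [538.4, 481.1, 114.9]
ee_rot: [0.999, -0.032, 0.005, -0.005]
contact_force: [-0.6, 0.4, 1.2]
gripper_width: 32.7
grasp_force: 0.0
```

Request:
arm_command --rows '[[[0,0,0],[0,0,0]],[[0,0,0],[0,0,0]]]'

```text
clock: 46.65
position: [534.6, 477.4, 105.2]
ee_rot: [0.999, -0.033, -0.001, 0.001]
contact_force: [-0.6, 0.6, -0.7]
gripper_width: 32.5
grasp_force: 0.0
```

```bash
python3 - <<'E'
from h import *
i,p,d=grab('wrist','w19'); tubes(i,p,d); plan(422.5,97.5,100,-3)
E
```

```text
cap 1228 [280. 158.] [579.  476.4  26.8] top [578.7 476.4  29.4] rect [578.6 476.4] [28.1 25.9] 86.4
cap 1473 [ 39. 239.] [554.3 641.5 113.3] top [552.7 638.6 117.5] rect [551.4 650.8] [17.5 79.4] 5.9
cap 659 [ 76. 277.] [526.9 615.5 113.9] top [525.1 617.3 117.4] rect [520.5 625. ] [17.3 36.2] 29.3
cap 1033 [ 29. 281.] [521.9 667.3 112.9] top [520.2 667.  117.4] rect [518.4 679.8] [17.8 74.3] 5.8
cap 635 [ 92. 314.] [497.4 612.4 113.5] top [495.4 614.3 117.4] rect [494.8 615. ] [17.7 19.1] 54.7
cap 434 [ 30. 315.] [490.7 681.9 112.9] top [488.7 683.7 117.4] rect [484.4 692.8] [17.5 38.7] 22.7
cap 522 [ 58. 315.] [494.1 647.2 113.1] top [492.1 648.9 117.4] rect [486.3 658. ] [17.  39.7] 31.0
cap 487 [  6. 323.] [474.4 727.7 110.6] top [475.8 724.3 117.2] rect [339.6 918.9] [ 25.5 514.2] 34.8
cap 347 [ 22. 343.] [454.3 718.5 109.7] top [455.4 715.4 117.3] rect [317.7 926. ] [ 20.5 521.3] 33.4
cap 410 [ 46. 345.] [458.3 682.4 110.2] top [458.6 680.9 117.4] rect [292.6 904.6] [ 26.4 575.9] 35.7
cap 497 [ 75. 346.] [462.7 645.8 111.5] top [462.2 646.  117.4] rect [402.1 710. ] [ 24.1 193.2] 40.8
cap 207 [106. 341.] [475.4 607.9 115.2] top [549.4 535.4 207.2] rect [505.9 574.6] [  9.4 122.1] 43.7
from [534.5 477.2 104.5] yaw -3.8 shift [-0.347  1.545  0.022] turn [ 0.001  0.001 -0.004]
```

Request:
arm_command --rows '[[[-0.175,0.774,0],[0,0,0]],[[-0.175,0.774,0],[0,0,0]],[[-0.175,0.774,0],[0,0,0]],[[-0.175,0.774,0],[0,0,0]],[[-0.175,0.774,0],[0,0,0]]]' --grip 0.45

```text
clock: 47.2
position: [475.1, 281.4, 104.3]
ee_rot: [0.999, -0.035, -0.003, 0.003]
contact_force: [0.7, 1.0, 0.8]
gripper_width: 38.5
grasp_force: 0.0
```

Request:
arm_command --rows '[[[-0.175,0.774,0],[0,0,-0.004]],[[-0.175,0.774,0],[0,0,-0.004]],[[-0.175,0.774,0],[0,0,-0.004]],[[-0.175,0.774,0],[0,0,-0.004]],[[-0.175,0.774,0],[0,0,-0.004]]]'

```text
clock: 47.7
position: [419.0, 93.2, 104.8]
ee_rot: [1.0, -0.029, -0.002, 0.001]
contact_force: [0.9, 0.1, -0.1]
gripper_width: 38.7
grasp_force: 0.0
```

Request:
arm_command --rows '[[[0,0,0],[0,0,0]],[[0,0,0],[0,0,0]]]'

```text
clock: 47.9
position: [423.3, 98.3, 105.7]
ee_rot: [1.0, -0.026, 0.0, 0.0]
contact_force: [-0.7, -1.1, 0.0]
gripper_width: 38.6
grasp_force: 0.0
```

```bash
python3 - <<'E'
from h import *
i,p,d=grab('wrist','w20'); tubes(i,p,d); plan(422.5,97.5,-11,-3)
E
```

```text
cap 1363 [284. 161.] [466.6  95.8  35.4] top [466.1  95.7  38.4] rect [465.8  95.5] [29.3 26. ] 86.2
from [423.2  98.6 105.7] yaw -3.0 shift [-0.003  0.004  0.467] turn [ 0. -0.  0.]
```

Request:
arm_command --rows '[[[0,0.002,0.15],[0,0,0]],[[0,0.002,0.28],[0,0,0]],[[0,0.002,0.38],[0,0,0]],[[0,0.002,0.44],[0,0,0]],[[0,0.002,0.46],[0,0,0]]]'

```text
clock: 48.45
position: [421.9, 97.5, -11.1]
ee_rot: [1.0, -0.026, -0.002, 0.001]
contact_force: [0.6, -0.4, -0.6]
gripper_width: 38.3
grasp_force: 0.0
```

Request:
arm_command --rows '[[[0,0,0.005],[0,0,0]],[[0,0,0.005],[0,0,0]],[[0,0,0.005],[0,0,0]]]'

```text
clock: 48.75
position: [423.2, 97.6, -9.7]
ee_rot: [1.0, -0.026, 0.001, -0.001]
contact_force: [-0.0, -0.8, 0.1]
gripper_width: 38.5
grasp_force: 0.0
```

Request:
arm_command --rows '[[[0,0,0],[0,0,0]],[[0,0,0],[0,0,0]],[[0,0,0],[0,0,0]],[[0,0,0],[0,0,0]],[[0,0,0],[0,0,0]]]' --grip 0

```text
clock: 49.25
position: [422.9, 97.3, -9.4]
ee_rot: [1.0, -0.027, 0.001, -0.0]
contact_force: [-2.0, 0.7, 6.0]
gripper_width: 17.7
grasp_force: 58.5
```

Request:
arm_command --rows '[[[0,0,-0.05],[0,0,0]],[[0,0,-0.15],[0,0,0]],[[0,0,-0.28],[0,0,0]],[[0,0,-0.4],[0,0,0]],[[0,0,-0.44],[0,0,0]]]'

```text
clock: 49.75
position: [424.1, 97.9, 102.8]
ee_rot: [1.0, -0.026, 0.003, -0.002]
contact_force: [-0.5, 0.1, -0.1]
gripper_width: 17.7
grasp_force: 59.1
```

Request:
arm_command --rows '[[[0,0,0],[0,0,0]],[[0,0,0],[0,0,0]]]'

```text
clock: 49.95
position: [421.6, 96.6, 98.7]
ee_rot: [1.0, -0.027, -0.001, 0.0]
contact_force: [-0.7, -0.1, -0.8]
gripper_width: 17.9
grasp_force: 59.1
```

```bash
python3 - <<'E'
from h import *
s=arm.read_state(); print(s['gripper_width'],s['grasp_force'])
i,p,d=grab('wrist','w21'); tubes(i,p,d); fins(i,p,d); plan(529.5,406.5,100,-3.8)
E
```

```text
17.89084754374608 59.08970296382904
cap 4646 [282. 198.] [466.2  95.  143.1] top [465.2  95.1 146.4] rect [440.9  92.5] [78.2 32.8] 6.4
fin wrist 429 [ 94. 202.] unit x -1.2 y 295.8 (mid 297.2, ext 24.6) z 42.9 world [446.2 248.7  42.9]
fin wrist 606 [356. 203.] unit x -3.0 y 88.9 (mid 88.6, ext 23.7) z 43.0 world [433.7  42.2  43. ]
from [421.4  96.4  98.3] yaw -3.1 shift [ 0.366 -1.262 -0.009] turn [0.    0.001 0.004]
```

Request:
arm_command --rows '[[[0.05,-0.16,0],[0,0,0]],[[0.1,-0.34,0],[0,0,0]],[[0.15,-0.52,0],[0,0,0]],[[0.181,-0.63,0],[0,0,0]],[[0.181,-0.63,0],[0,0,0]]]'

```text
clock: 50.5
position: [476.7, 254.8, 97.3]
ee_rot: [1.0, -0.025, -0.001, 0.001]
contact_force: [-0.1, -0.4, -0.9]
gripper_width: 17.6
grasp_force: 59.1
```

Request:
arm_command --rows '[[[0.05,-0.16,0],[0,0,0]],[[0.1,-0.34,0],[0,0,0]],[[0.15,-0.52,0],[0,0,0]],[[0.181,-0.63,0],[0,0,0.004]],[[0.181,-0.63,0],[0,0,0.004]]]'

```text
clock: 51.0
position: [529.6, 408.8, 96.4]
ee_rot: [0.999, -0.032, -0.001, 0.001]
contact_force: [-0.8, -0.7, -1.2]
gripper_width: 17.6
grasp_force: 59.1
```

Request:
arm_command --rows '[[[0,0,0],[0,0,0]],[[0,0,0],[0,0,0]],[[0,0,0],[0,0,0]]]'

```text
clock: 51.3
position: [529.2, 405.3, 99.4]
ee_rot: [0.999, -0.033, -0.0, 0.0]
contact_force: [0.6, -0.4, 0.5]
gripper_width: 17.6
grasp_force: 59.1
```

```bash
python3 - <<'E'
from h import *
s=arm.read_state(); print(s['gripper_width'],s['grasp_force'])
plan(529.5,406.5,-19,-3.8)
E
```

```text
17.55411720455861 59.13145959377289
from [529.2 405.3  99.4] yaw -3.8 shift [ 0.001 -0.005  0.473] turn [ 0.  0. -0.]
```

Request:
arm_command --rows '[[[0,-0.003,0.15],[0,0,0]],[[0,-0.003,0.28],[0,0,0]],[[0,-0.003,0.38],[0,0,0]],[[0,-0.003,0.43],[0,0,0]],[[0,-0.003,0.45],[0,0,0]]]'

```text
clock: 51.8
position: [529.2, 406.4, -13.9]
ee_rot: [0.999, -0.033, -0.001, 0.001]
contact_force: [-0.4, -0.1, -0.7]
gripper_width: 17.6
grasp_force: 59.1
```

Request:
arm_command --rows '[[[0,0,0.01],[0,0,0]],[[0,0,0.022],[0,0,0]],[[0,0,0.026],[0,0,0]],[[0,0,0.026],[0,0,0]]]'

```text
clock: 52.2
position: [530.1, 408.1, -18.3]
ee_rot: [0.999, -0.033, 0.001, -0.001]
contact_force: [-0.1, -0.4, 0.2]
gripper_width: 17.9
grasp_force: 59.5
```

Request:
arm_command --rows '[[[0,0,0],[0,0,0]],[[0,0,0],[0,0,0]],[[0,0,0],[0,0,0]]]' --grip 0.38

```text
clock: 52.5
position: [529.6, 407.6, -19.3]
ee_rot: [0.999, -0.033, 0.0, -0.0]
contact_force: [-0.7, -0.7, -0.9]
gripper_width: 32.6
grasp_force: 0.0
```

Request:
arm_command --rows '[[[0,0,-0.05],[0,0,0]],[[0,0,-0.2],[0,0,0]],[[0,0,-0.35],[0,0,0]],[[0,0,-0.5],[0,0,0]],[[0,0,-0.56],[0,0,0]]]'

```text
clock: 53.0
position: [531.5, 409.2, 126.8]
ee_rot: [0.999, -0.032, 0.003, -0.003]
contact_force: [-0.6, -0.6, -0.0]
gripper_width: 32.6
grasp_force: 0.0
```

Request:
arm_command --rows '[[[0,0,0],[0,0,0]],[[0,0,0],[0,0,0]]]'

```text
clock: 53.2
position: [529.2, 407.3, 120.7]
ee_rot: [0.999, -0.033, -0.0, -0.0]
contact_force: [-0.5, 0.0, 0.1]
gripper_width: 32.5
grasp_force: 0.0
```

```bash
python3 - <<'E'
from h import *
i,p,d=grab('wrist','w22'); tubes(i,p[:,150:].copy() if 0 else p,d); plan(640.4,186.85,120,None); print(arm.read_state()['joints'].round(2))
E
```

```text
cap 1090 [281. 156.] [573.2 405.7  27. ] top [573.  406.   29.4] rect [572.9 405.7] [28. 26.] 86.0
cap 1004 [200. 156.] [578.8 473.5  26.6] top [578.5 475.9  29.4] rect [578.5 475.8] [28.9 26. ] 86.0
cap 332 [  8. 226.] [556.1 617.8 114.9] top [554.2 619.3 117.5] rect [554.1 619.5] [15.7 18.5] 74.6
cap 507 [ 15. 260.] [526.1 624.  113.1] top [524.6 618.9 117.4] rect [523.3 630.1] [17.5 44.7] 6.2
cap 719 [ 22. 293.] [495.5 630.5 113.7] top [493.9 629.4 117.4] rect [492.1 642.3] [18.  75.7] 6.0
cap 571 [ 17. 322.] [461.  661.3 110.5] top [460.5 658.1 117.4] rect [336.4 892.3] [ 30.8 573.1] 28.3
cap 350 [ 49. 323.] [467.6 609.9 114.4] top [465.8 611.  117.4] rect [460.7 619. ] [17.  36.3] 30.9
from [528.8 406.9 119.6] yaw -3.8 shift [ 0.503  0.849 -0.001] turn [0. 0. 0.]
[ 0.9   0.52  0.01 -0.   -1.06  0.61]
```

Both tubes lie flat in the dish, with cap tops at z=29.4. Back to the dial with the wrist flipped for the turn to off.

Request:
arm_command --rows '[[[0.503,0.849,0],[0,0,0]],[[0.503,0.849,0],[0,0,0]],[[0.503,0.849,0],[0,0,0]],[[0.503,0.849,0],[0,0,0]],[[0.503,0.849,0],[0,0,0]]]' --grip 0.6

```text
clock: 53.75
position: [640.8, 185.0, 118.5]
ee_rot: [0.999, -0.033, -0.002, 0.001]
contact_force: [0.9, 0.4, -0.5]
gripper_width: 51.5
grasp_force: 0.0
```

Request:
arm_command --rows '[[[0,0,0],[0,0,0.215]],[[0,0,0],[0,0,0.215]],[[0,0,0],[0,0,0.215]],[[0,0,0],[0,0,0.215]],[[0,0,0],[0,0,0.215]]]'

```text
clock: 54.25
position: [640.1, 186.9, 118.3]
ee_rot: [0.931, -0.364, -0.001, 0.002]
contact_force: [0.7, -0.7, -0.2]
gripper_width: 51.2
grasp_force: 0.0
```

Request:
arm_command --rows '[[[0,0,0],[0,0,0.215]],[[0,0,0],[0,0,0.215]],[[0,0,0],[0,0,0.215]],[[0,0,0],[0,0,0.215]],[[0,0,0],[0,0,0.215]]]'

```text
clock: 54.75
position: [640.1, 187.0, 118.3]
ee_rot: [0.758, -0.652, -0.001, 0.002]
contact_force: [-0.3, -0.3, -0.4]
gripper_width: 51.3
grasp_force: 0.0
```

Request:
arm_command --rows '[[[0,0,0],[0,0,0.215]],[[0,0,0],[0,0,0.215]],[[0,0,0],[0,0,0.215]],[[0,0,0],[0,0,0.215]],[[0,0,0],[0,0,0.215]]]'

```text
clock: 55.25
position: [640.1, 187.0, 118.3]
ee_rot: [-0.499, 0.867, 0.0, -0.002]
contact_force: [1.4, -0.3, -0.4]
gripper_width: 51.7
grasp_force: 0.0
```

Request:
arm_command --rows '[[[0,0,0],[0,0,0.215]],[[0,0,0],[0,0,0.215]],[[0,0,0],[0,0,0.215]],[[0,0,0],[0,0,0.215]],[[0,0,0],[0,0,0.215]]]'

```text
clock: 55.75
position: [640.1, 187.0, 118.3]
ee_rot: [-0.184, 0.983, -0.001, -0.002]
contact_force: [0.2, 0.1, 0.6]
gripper_width: 51.2
grasp_force: 0.0
```

```bash
python3 - <<'E'
from h import *
plan(640.4,186.85,25,-158.6); print(arm.read_state()['joints'].round(2))
E
```

```text
from [640.1 187.  118.3] yaw -158.8 shift [-0.002 -0.001  0.373] turn [-0.    -0.001 -0.001]
[ 0.53  0.52  0.01 -0.   -1.06 -1.73]
```

Request:
arm_command --rows '[[[0,0,0.12],[0,0,0]],[[0,0,0.22],[0,0,0]],[[0,0,0.31],[0,0,0]],[[0,0,0.36],[0,0,0]],[[0,0,0.37],[0,0,0]]]'

```text
clock: 56.25
position: [639.4, 186.6, 24.9]
ee_rot: [-0.186, 0.983, -0.001, -0.003]
contact_force: [-0.4, -1.0, -0.2]
gripper_width: 51.1
grasp_force: 0.0
```

Request:
arm_command --rows '[[[0,0,0],[0,0,0]],[[0,0,0],[0,0,0]]]'

```text
clock: 56.45
position: [642.0, 187.8, 29.1]
ee_rot: [-0.186, 0.983, 0.0, 0.001]
contact_force: [-0.1, -0.1, 0.4]
gripper_width: 51.3
grasp_force: 0.0
```

Request:
arm_command --rows '[[[0,0,0],[0,0,0]],[[0,0,0],[0,0,0]],[[0,0,0],[0,0,0]],[[0,0,0],[0,0,0]],[[0,0,0],[0,0,0]]]' --grip 0

```text
clock: 56.95
position: [642.2, 186.1, 29.4]
ee_rot: [-0.186, 0.983, -0.001, 0.001]
contact_force: [2.0, -4.4, 2.9]
gripper_width: 12.5
grasp_force: 60.8
```

Request:
arm_command --rows '[[[0,0,0],[0,0,-0.042]],[[0,0,0],[0,0,-0.084]],[[0,0,0],[0,0,-0.126]],[[0,0,0],[0,0,-0.168]],[[0,0,0],[0,0,-0.208]]]'

```text
clock: 57.45
position: [641.8, 186.3, 29.4]
ee_rot: [-0.494, 0.87, -0.001, 0.0]
contact_force: [0.7, -3.4, 2.5]
gripper_width: 12.8
grasp_force: 60.9
```

Request:
arm_command --rows '[[[0,0,0],[0,0,-0.042]],[[0,0,0],[0,0,-0.084]],[[0,0,0],[0,0,-0.126]],[[0,0,0],[0,0,-0.168]],[[0,0,0],[0,0,-0.208]]]'

```text
clock: 57.95
position: [641.4, 186.3, 29.4]
ee_rot: [0.747, -0.665, 0.001, 0.0]
contact_force: [-0.2, -3.0, 2.6]
gripper_width: 12.9
grasp_force: 61.0
```

Request:
arm_command --rows '[[[0,0,0],[0,0,-0.042]],[[0,0,0],[0,0,-0.084]],[[0,0,0],[0,0,-0.126]],[[0,0,0],[0,0,-0.16]],[[0,0,0],[0,0,-0.19]]]'

```text
clock: 58.45
position: [641.1, 186.0, 29.4]
ee_rot: [0.909, -0.417, 0.0, 0.001]
contact_force: [-0.7, -3.9, 3.8]
gripper_width: 13.0
grasp_force: 61.0
```

```bash
python3 - <<'E'
from h import *
plan(640.4,186.85,25,-47); s=arm.read_state(); print(s['wrist_torque'],s['contact_force'],s['gripper_width'])
E
```

```text
from [641.1 186.   29.4] yaw -49.3 shift [-0.004 -0.     0.017] turn [ 0.    -0.    -0.013]
[-1.22297883  0.30203065 -0.04213349] [-0.6956735  -3.87074536  3.7953686 ] 12.960524998123603
```

Request:
arm_command --rows '[[[0,0,0],[0,0,-0.01]],[[0,0,0],[0,0,-0.02]],[[0,0,0],[0,0,-0.02]]]'

```text
clock: 58.75
position: [641.1, 186.1, 29.4]
ee_rot: [0.92, -0.391, 0.0, 0.001]
contact_force: [-1.5, -5.4, 5.6]
gripper_width: 12.9
grasp_force: 62.4
```

```bash
python3 - <<'E'
from h import *
plan(640.4,186.85,25,-47); s=arm.read_state(); print(s['wrist_torque'],s['contact_force'],s['gripper_width'])
E
```

```text
from [641.1 186.1  29.4] yaw -46.1 shift [-0.004 -0.     0.017] turn [ 0.    -0.     0.005]
[-1.54973194  0.39570698 -0.83637464] [-1.49979512 -5.43448103  5.62215358] 12.861488591050742
```

The torque jumped to 0.84 N m, so the dial is on its stop. Releasing, backing off and checking everything.

Request:
arm_command --rows '[[[0,0,0],[0,0,0]],[[0,0,0],[0,0,0]],[[0,0,0],[0,0,0]]]' --grip 0.6

```text
clock: 59.05
position: [641.1, 188.0, 27.8]
ee_rot: [0.921, -0.389, 0.0, -0.0]
contact_force: [0.2, -0.4, -0.2]
gripper_width: 51.1
grasp_force: 0.0
```

Request:
arm_command --rows '[[[0,0,-0.1],[0,0,0]],[[0,0,-0.24],[0,0,0]],[[-0.1,0,-0.33],[0,0,0]],[[-0.25,0,-0.33],[0,0,0]],[[-0.31,0,-0.33],[0,0,0]]]'

```text
clock: 59.55
position: [585.9, 245.3, 111.5]
ee_rot: [0.921, -0.389, 0.0, -0.001]
contact_force: [1.1, 0.3, -0.8]
gripper_width: 51.4
grasp_force: 0.0
```

Request:
arm_command --rows '[[[0,0,0],[0,0,0]],[[0,0,0],[0,0,0]],[[0,0,0],[0,0,0]],[[0,0,0],[0,0,0]]]'

```text
clock: 59.95
position: [587.7, 242.3, 110.0]
ee_rot: [0.921, -0.39, -0.0, 0.0]
contact_force: [0.4, -0.2, 0.3]
gripper_width: 50.7
grasp_force: 0.0
```

```bash
python3 - <<'E'
from dial import *
o=look('w23'); marker(*o[:4]); fins(*o[:3])
i,p,d=grab('scene','s5'); fins(i,p,d,'scene')
it,pt,dt=grab('top','t5'); fins(it,pt,dt,'top')
h=cv2.cvtColor(pt,cv2.COLOR_BGR2HSV); m=np.zeros(h.shape[:2],bool); m[160:310,120:430]=1
for a,c,P in blobs(m&(h[...,1]>150)&((h[...,0]<8)|(h[...,0]>172))&(h[...,2]>50),6): print('top red',a,px2w(it,*c,z=24).round(1))
for q in('jar','tape'): print(q,[(round(r['score'],2),px2w(it,*r['position'],z=30).round()) for r in arm.spot_in('top',q)[:2]])
E
```

```text
TCP [587.6 242.4 110.1] box ((640.4746704101562, 186.92935180664062), (129.14642333984375, 129.3914337158203), 87.69929504394531)
bar 2164 [640.3 187.   81.2] ((640.42626953125, 186.91796875), (14.53905200958252, 59.616363525390625), 42.29743576049805) pca 132.7
line 299 [629.7 198.5  82.1] ang 133.7 [1.22168104 7.59363826]
marker 415 ang of mean 21.53 r 54.2
fin wrist 282 [542. 179.] unit x -1.9 y 89.5 (mid 88.3, ext 24.0) z 42.5 world [434.8  42.6  42.5]
fin wrist 17 [392. 314.] unit x 0.8 y 286.4 (mid 286.6, ext 2.2) z 41.2 world [447.7 239.1  41.2]
fin scene 24 [346. 178.] unit x 0.9 y 295.3 (mid 296.1, ext 21.2) z 42.8 world [448.3 248.   42.8]
fin scene 25 [278. 191.] unit x -0.3 y 85.7 (mid 85.7, ext 19.1) z 42.5 world [436.1  38.8  42.5]
fin top 26 [211. 252.] unit x -0.5 y 298.2 (mid 298.6, ext 19.6) z 45.2 world [447.  251.   45.2]
fin top 26 [280. 258.] unit x -2.6 y 88.0 (mid 88.4, ext 18.8) z 43.5 world [433.9  41.2  43.5]
jar [(0.58, array([ 636., -207.,   30.])), (0.56, array([ 434., -109.,   30.]))]
tape [(0.59, array([724., 415.,  30.]))]
```

```bash
python3 - <<'E'
from h import *
i,p,d=grab('scene'); h=cv2.cvtColor(p,cv2.COLOR_BGR2HSV)
for a,c,P in blobs((h[...,1]>130)&((h[...,0]<8)|(h[...,0]>172))&(h[...,2]>50)&(np.arange(560)[None]<445)&(np.arange(420)[:,None]>100),6): print('red',a,c.round(),px2w(i,*c,d=d[int(c[1]),int(c[0])]).round(1))
print([np.round(w2px(i,[577,y,25])) for y in(406,476)])
E
```

```text
red 90 [433. 199.] [587.  467.   28.7]
red 90 [411. 203.] [584.  395.6  31.1]
[array([413., 202.]), array([434., 197.])]
```

```bash
python3 -c "
from bench import arm
print(arm.job_done())"
```

```text
the job is handed in; nothing more can be done
None
```

I finished the job and handed it in at about 60 s of the 210 s allowed: both tubes on the table were run under the hood and now lie flat in the dish, the tray sits clear of the hood on the left, and the dial is back on its off stop.

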